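# Refit the fuse-bay cover and switch on the locked supply toggle

### The job

The fuse bay of the grey supply box has been left open. Refit its blue cover: tilt it, hook the steel tongue under the lip at the far side of the bay, and lower the other edge until the cover lies flat in its frame. Only then switch the box on at its locking toggle: pull its red-ended bat outward to free it from its gate, flip it from OFF (white dot) over to ON (green dot) and let it snap back home, leaving the other parts on the bench where they lie.

Things in the scene. Friction and masses are not known exactly. Their poses are not given: they have to be found in the camera images.
- supply_box: Fixed grey supply box, 210 (x) x 340 (y) x 110 mm high; origin at the centre of its underside on the bench. x points to its far side, y left, z up; its yaw varies. Fuse bay on its right half (y -129 to -11 mm), toggle on its left half. Nothing on its top stands over 20 mm but the toggle.
- cover_mid (a point): Centre of the loose bay cover, 19 mm above its underside; it lies flat, right way up, on the 3 mm bench mat. Axes: x to the tongue edge, y along the handle, z up. Blue plate: x -51 to +34 mm, y -55 to +55 mm, 8 mm thick. Steel tongue: 4 mm thick, level with the underside, from x +34 to +51 mm over the full width. About 0.32 kg.
- cover_handle (a point): Middle of the bar of the black bow handle on top of the cover, 11 mm above cover_mid, 30 mm above the underside; axes as the cover's. Bar 12 mm thick (x), 64 mm long (y), 16 mm high, with a 14 mm gap under it down to the plate between 8 mm posts at y +-28 mm. Pinch it from above across x.
- cover_tongue (a point): Middle of the tongue's free edge: 51 mm along x from cover_mid, 2 mm above the underside. Axes as the cover's.
- seat (a point): Centre of the cover's seat, on its ledge, 102 mm above the bench, 8 mm below the box's top; axes as the box's. Recess x -54 to +54, y -59 to +59 mm with upright walls 8 mm high; an 8 mm ledge runs round the open bay. Seated, the cover's underside is on the ledge (cover_mid 19 mm above this point), its axes along the box's, with play of 3 mm in x and 4 mm in y each way.
- lip (a point): Middle of the near lower edge of the fixed steel lip over the seat's far side, 40 mm along x from the seat, level with the box's top. The lip is 3 mm thick, reaches from here over the far wall, full width; 8 mm are clear under it. The cover cannot drop in or slide in flat: its tongue goes under first, tilted 5 to 15 degrees, tongue low.
- bat_pivot (a point): Hinge centre of the toggle, 4 mm below the box's top, not moving. Axes as the box's; the bat flips in the x-z plane about y. Two steel gate cheeks stand round it, 21 mm over both in y, up to 21 mm from this point.
- bat_head (a point): Middle of the red ball on the end of the toggle bat, 52 mm from the pivot when home; z points outward along the bat. Ball 18 mm in diameter, on an 8 to 11 mm thick stem; a cross pin (26 mm along y, 4 mm thick) sits 34 mm below. Pinch the ball firmly from above across y, by a gripper turning with the bat or upright (then the ball turns and slips a little between the pads).
- bat_throw (a joint): Angle of the bat about the pivot: 0 = OFF, leaning 24 degrees (0.42 rad) to the box's near (-x) side, white dot; 0.84 = ON, leaning 24 degrees to the far (+x) side, green dot. The gate's hump blocks it between about 0.05 and 0.79 unless the bat is pulled out.
- bat_pull (a joint): How far the bat is pulled outward along itself against its spring (m): 0 = home, 0.010 = end stop. The cross pin clears the gate's hump from about 0.005; 4 N starts it, 6 N holds it near the stop. Let go at either end, the spring draws it home; let go midway it stays hung up on the hump.
There are look-alikes about, which are no part of the job. What is meant by the part that bears cover_mid is not yellow, and is the larger of those in its own colour.

How it is judged (in metres and radians):
On the way, in this order (a step that is already met when the one before it is completed fails the run):
1. the cover lies flat in its seat, its tongue under the lip (x of cover_tongue in the frame of seat above 0.045 m and z of cover_mid in the frame of seat below 0.0215 m and horizontal distance between cover_mid and seat below 0.008 m and angle between cover_mid's own z axis and vertical below 0.035 rad), for 0.3 s.
2. the bat is pulled outward while still at OFF (value of joint bat_pull above 0.004 m and value of joint bat_throw below 0.2 rad), for 0.02 s.
At the end, for the whole second after the job is handed in: The cover lies flat in its seat (within 2 degrees, underside within 2.5 mm of the ledge, within 8 mm of the seat's centre) with its tongue under the lip by 5 mm or more; the bat is at ON (angle over 0.76 rad) and back home in its gate (within 2 mm) (all of step 1 and value of joint bat_throw above 0.76 rad and value of joint bat_pull below 0.002 m); the robot touches nothing.
It fails at once if the toggle was flipped towards ON while the cover was not seated (value of joint bat_throw above 0.42 rad and (x of cover_tongue in the frame of seat below 0.041 m or z of cover_mid in the frame of seat above 0.025 m or angle between cover_mid's own z axis and vertical above 0.08 rad)).
It fails at once if the bat was forced through its gate without being pulled out (value of joint bat_throw between 0.25 and 0.6 rad and value of joint bat_pull below 0.003 m).
It fails at once if another part on the bench was moved by more than 30 mm (distance of any of drum, gear, friction_plate, bearing, screwdriver, wrench, fuse_tin, oiler from where it was at the start of the episode above 0.03 m).
It also fails if it takes over 64 s, if anything falls off the work surface, if the arm or the gripper's body presses on something with over 40 N, if the wrist force passes 120 N, or if a joint passes its speed limit or range.

### The arm

A 7-joint arm with a two-finger parallel gripper is mounted at the origin on the work surface. World frame = base frame: x ahead of the robot, y to its left, z up, the work surface at z = 0. Lengths are in mm, angles in degrees, forces in N, time in s.
With the tool pointing down it reaches from about 425 to 825 mm from the base axis. Payload 3.6 kg.
Tool frame: the origin (TCP) lies between the finger pads; the fingertips stand 8 mm ahead of it and the grasp point (between the pads) lies 11 mm behind it; z points along the fingers, y is the direction in which the jaws open and shut (so a half turn about z gives the same grasp; the last joint's range is limited). The gripper opens to 93 mm and grips with 3 to 60 N. Pads are 15 mm wide; open, the fingers measure 128 mm over their backs; the gripper's body (75 mm by 188 mm) begins 65 mm behind the grasp point.
Start: joints at [65.059, 35.231, -0.722, 81.555, 0.464, 63.22, -2.315], TCP at [258.389, -596.403, 205.74] pointing down, gripper open.
Joint ranges: [-178.69, 178.69], [-17.37, 117.87], [-77.05, 75.6], [15.02, 138.74], [-78.02, 258.01], [0.78, 113.62], [-162.83, 162.83]. Speed limits (degrees/s): [159.86, 159.86, 180, 180, 180, 180, 180].

### API

Orientations are given as [roll, pitch, yaw] about the fixed x, y, z axes, in that order (R = Rz(yaw) Ry(pitch) Rx(roll)).
In Python, from workcell import status, cams, robot gives the robot as it stands.
- The arm moves only by the tool jog_arm, never from a script. Its argument "plan" is a list of rows, each an object of numbers: "grip": the opening, from -1 (shut) to 1 (fully open), so that 0 is half open; "tx", "ty", "tz": the shift along the world's x, y, z in m; "turn": the turn about the world's z in degrees. In form: [{"grip": .., "tx": .., "ty": .., "tz": .., "turn": ..}, ...]. A call has 1 to 5 rows; each row shifts and turns the commanded pose from where the row before left it; what a row does not reach is not made up. A row lasts 1/12 s, in which the tool goes at most 41.7 mm and 7.16 degrees, less where a joint would pass 70% of its speed; a pose out of reach is approached as far as the arm can. A call is refused whole if a number of a shift passes 0.0417 or a number of a turn 7.16, either way. A call with a gripper value outside its range is refused whole. The fingers move at their own pace and stop on an object; "grip_force" is the grip in N (left out, the last holds). Time passes only in rows, so rows that do not move let the fingers close. It gives the time, the measured TCP pose, the force and the opening at its end, in the units of the state.
- status.observe(): the state, without advancing time (a new reading comes with each control period).
- cams.get_image(name): name is "scene" or "top" or "wrist"; returns a dict with "color" (400x640x3 uint8, blue, green, red), "camera_matrix" (3x3 intrinsics, pixels), "k1" (the pictures are not rectified: a ray, as slopes to the right and down, at radius r is drawn at 1 + k1 r^2 times it, then the intrinsics apply), "pose" (4x4, takes a point from camera to world coordinates); the wrist camera has in their place "T_tool_cam" (4x4, takes a point from camera to tool coordinates, whose origin is the TCP and whose axes are the flange's). Camera axes: x right, y up, looking along -z (the intrinsics and any distortion apply to the point x, -y, -z); pixel columns grow to the right and rows downward; lengths in mm; the calibration is good to about 2 mm. A picture is of the moment at which its call begins: read the wrist's pose just before it. There is no depth.
- robot.hand_in(): hands the job in, once; it reports no verdict.
The state is a dict: "t": time; "joint_positions": joint angles; "qd": joint speeds; "effort": joint torques, N m; "tcp_pos": TCP position; "eef_rot": TCP orientation; "contact_force": force on the tool from outside, world axes, zero at the start; "torque": the same for the moment, N m; "width": finger opening in mm.
Only numpy, scipy, OpenCV 4.12 (cv2) and the standard library are available. Lean on these libraries where they do the work, as an engineer would, in place of code of your own. Each camera call takes 0.05 s, during which the arm holds its last target.

## Working session

There is one attempt and no reset: what is moved stays moved. The work goes in short steps, Python scripts to look and compute and a tool call to move; the robot and the scene stay as the last step left them, time stands still between calls to the robot, and variables do not carry over. Pictures are saved under pics/ and viewed, and the job is handed in when it is done.

Besides the shell and the picture viewer there is one more tool, called after "Request:" as name(argument=value, ...), one argument or row to a line, values as JSON. jog_arm: Moves the arm, as the interface text tells. Its arguments: {"type":"object","properties":{"plan":{"type":"array","items":{"type":"object","properties":{"grip":{"type":"number"},"tx":{"type":"number"},"ty":{"type":"number"},"tz":{"type":"number"},"turn":{"type":"number"}}}},"grip_force":{"type":"number"}},"required":["plan"]}

```bash
ls; mkdir -p pics
cat > h.py <<'E'
import numpy as np, cv2
from workcell import status, cams, robot
def snap(name,fn):
    s=status.observe(); im=cams.get_image(name); cv2.imwrite('pics/'+fn+'.png',im['color'])
    np.savez('pics/'+fn+'.npz',**{k:np.array(v) for k,v in im.items() if k!='color'},pos=s['tcp_pos'],rot=s['eef_rot'])
    return im,s
E
python3 - <<'E'
from h import *
print(status.observe())
for n in ['scene','top','wrist']:
    im,s=snap(n,n+'0'); print(n,im['camera_matrix'],im['k1'],im.get('pose',im.get('T_tool_cam')))
E
```

```text
pics
{'t': 0.0, 'joint_positions': array([65.05958862, 35.28765014, -0.72375595, 81.64041264,  0.46444487,
       63.22050604, -2.31382495]), 'qd': array([ 0.0626263 , -0.02302345,  0.08917401,  0.03360416, -0.00722217,
        0.05340164,  0.04291278]), 'effort': array([-6.19758930e-05, -4.58929574e+01,  2.09389022e-01, -1.65738237e+01,
       -6.09741826e-02,  2.04674149e-02,  2.19333861e-04]), 'tcp_pos': array([ 258.06068392, -595.67510128,  204.60457617]), 'eef_rot': array([-1.79854319e+02,  1.88756805e-03,  2.34276954e+01]), 'contact_force': array([ 0.42250322,  0.24378265, -0.29505948]), 'torque': array([ 0.01349153, -0.0218561 , -0.01913308]), 'width': 93.13692415047443}
scene [[417.72191045   0.         324.52827178]
 [  0.         417.72191045 194.72459384]
 [  0.           0.           1.        ]] -0.009972059134634876 [[ 3.66830449e-01 -8.05487024e-01  4.65431065e-01  1.01228772e+03]
 [ 9.30282949e-01  3.19235822e-01 -1.80726656e-01 -3.64150322e+02]
 [-3.00929193e-03  4.99278624e-01  8.66436264e-01  1.19197671e+03]
 [ 0.00000000e+00  0.00000000e+00  0.00000000e+00  1.0000
[... 154 characters left out ...]
13796293 [[-2.38853475e-02  9.98099714e-01 -5.68018622e-02  3.51198215e+02]
 [-9.99652201e-01 -2.44806138e-02 -9.80695824e-03 -1.52653129e+02]
 [-1.11788667e-02  5.65478640e-02  9.98337304e-01  1.43094788e+03]
 [ 0.00000000e+00  0.00000000e+00  0.00000000e+00  1.00000000e+00]]
wrist [[322.9831095    0.         321.02902349]
 [  0.         322.9831095  199.58567641]
 [  0.           0.           1.        ]] -0.06378841848099981 [[ 6.59993716e-04  9.59757726e-01  2.80828544e-01  7.83029621e+01]
 [ 9.99999713e-01 -5.28785351e-04 -5.42992167e-04  4.24295673e-01]
 [-3.72642907e-04  2.80828822e-01 -9.59757800e-01 -1.78979129e+02]
 [ 0.00000000e+00  0.00000000e+00  0.00000000e+00  1.00000000e+00]]
```

View pics/scene0.png

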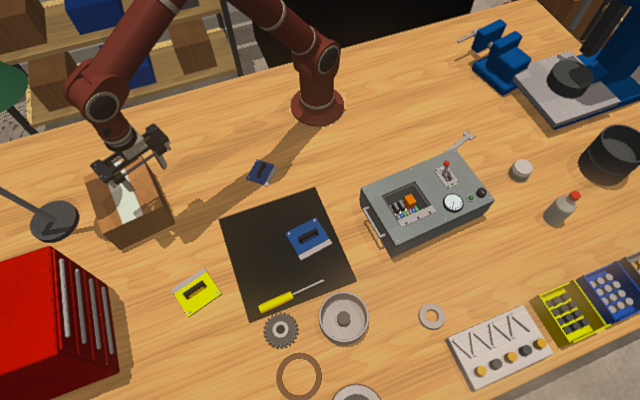

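View pics/top0.png

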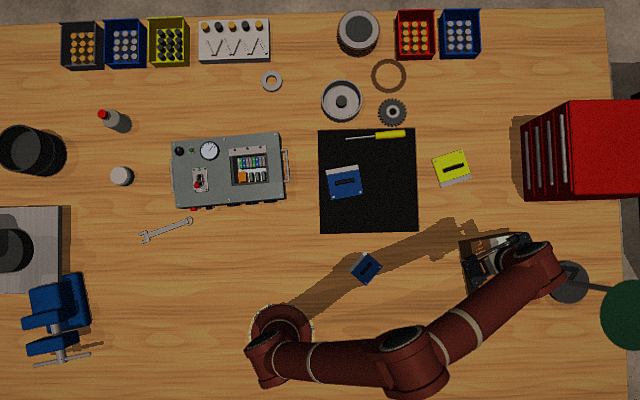

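View pics/wrist0.png

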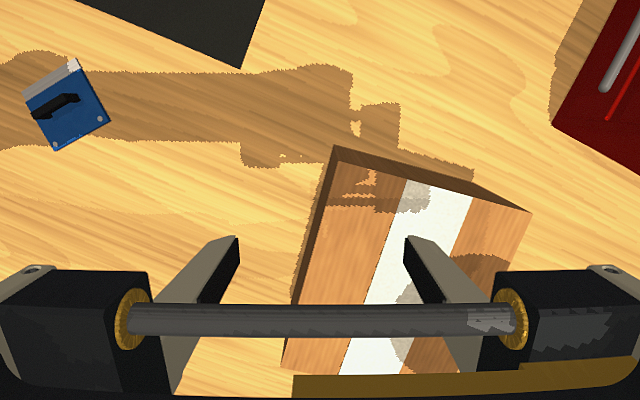

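Run:
```python
import cv2
im=cv2.imread('pics/top0.png')
cv2.imwrite('pics/c1.png',cv2.resize(im[155:210,320:370],None,fx=10,fy=10,interpolation=2))
cv2.imwrite('pics/c2.png',cv2.resize(im[125:215,165:295],None,fx=6,fy=6,interpolation=2))
im=cv2.imread('pics/scene0.png')
cv2.imwrite('pics/c3.png',cv2.resize(im[145:260,355:500],None,fx=5,fy=5,interpolation=2))
cv2.imwrite('pics/c4.png',cv2.resize(im[210:265,280:340],None,fx=10,fy=10,interpolation=2))
```

```text
(no output)
```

View pics/c1.png

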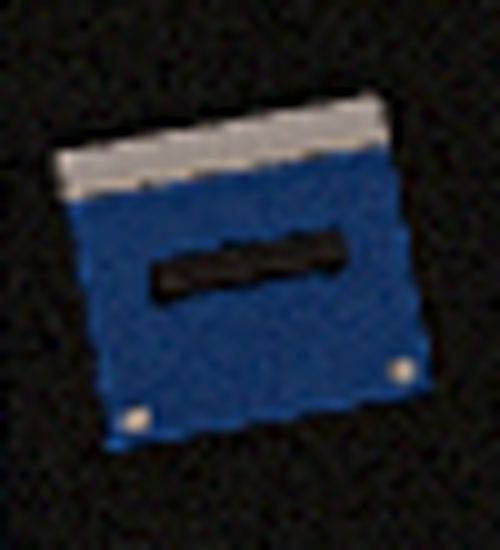

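View pics/c2.png

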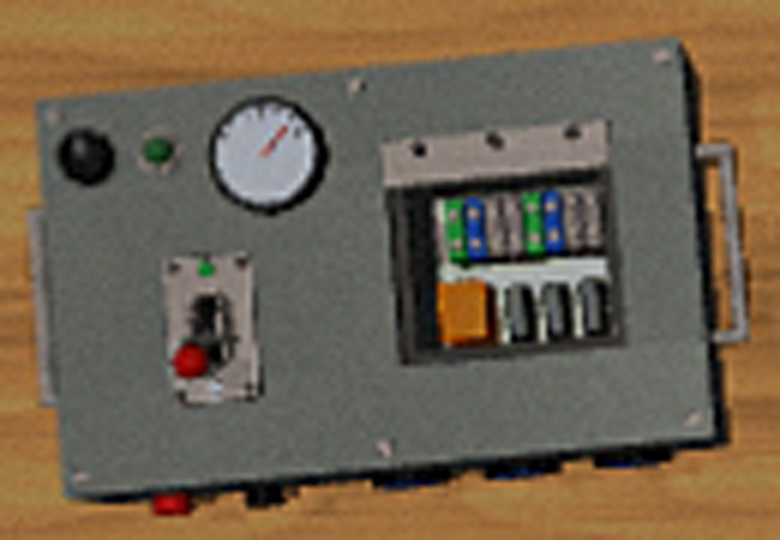

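View pics/c3.png

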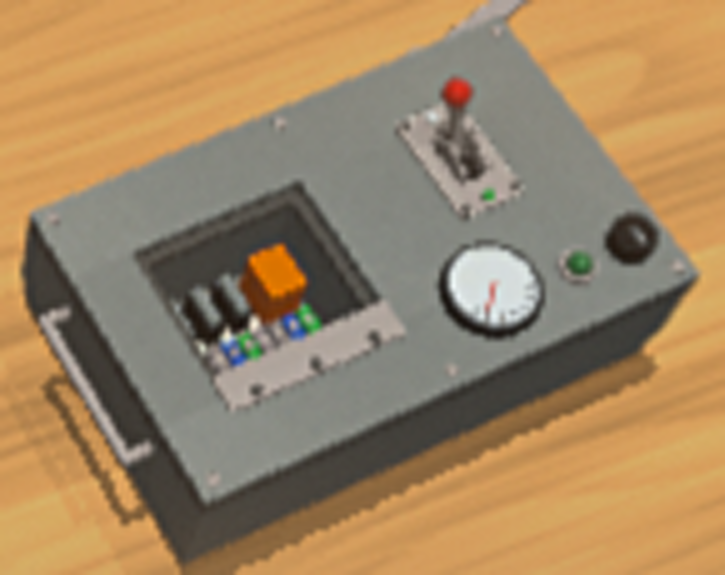

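View pics/c4.png

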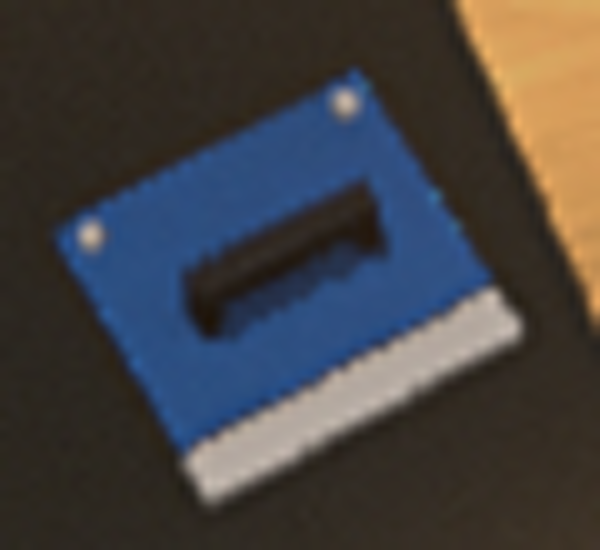

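```bash
cat >> h.py <<'E'
def proj(P,d,T=None):
    P=np.atleast_2d(P).astype(float); T=d['pose'] if T is None else T
    q=(P-T[:3,3])@T[:3,:3]; s=np.stack([q[:,0]/-q[:,2],-q[:,1]/-q[:,2]],1)
    r2=(s**2).sum(1,keepdims=True); s=s*(1+float(d['k1'])*r2); K=d['camera_matrix']
    return s*[K[0,0],K[1,1]]+[K[0,2],K[1,2]]
def wristT(d):
    from scipy.spatial.transform import Rotation as R
    T=np.eye(4);T[:3,:3]=R.from_euler('xyz',d['rot'],degrees=True).as_matrix();T[:3,3]=d['pos']
    return T@d['T_tool_cam']
def fit(L,p0):
    from scipy.optimize import least_squares
    # L: list of (d,T,local pts,px) ; params x,y,yaw(deg); z in local pts
    def w(p,l):
        a=np.radians(p[2]);l=np.asarray(l,float)
        return np.stack([p[0]+np.cos(a)*l[:,0]-np.sin(a)*l[:,1],p[1]+np.sin(a)*l[:,0]+np.cos(a)*l[:,1],l[:,2]],1)
    f=lambda p:np.concatenate([(proj(w(p,l),d,T)-np.asarray(px)).ravel() for d,T,l,px in L])
    s=least_squares(f,p0,x_scale=[100,100,10]); return s.x,f(s.x).reshape(-1,2)
def crop(px,f,ox,oy): return (np.array(px)+.5)/f-.5+[ox,oy]
E
cat > m1.py <<'E'
from h import *
D={n:np.load(f'pics/{n}0.npz') for n in ['top','scene']}
np.set_printoptions(precision=2,suppress=True)
cl=[[51,55,7],[51,-55,7],[-51,-55,11],[-51,55,11]]
ct=crop([(58,150),(383,93),(432,388),(105,450)],10,320,155)
cs=crop([(207,505),(522,335),(355,68),(55,232)],10,280,210)
cs=cs[[1,0,3,2]]
bl=[[105,170,110],[105,-170,110],[-105,-170,110],[-105,170,110],[-54,-11,110],[-54,-129,110],[40,-11,110],[40,-129,110]]
bt=crop([(38,100),(680,38),(717,440),(68,493),(403,363),(622,340),(386,187),(608,165)],6,165,125)
bs=crop([(697,272),(207,500),(33,215),(505,25),(300,183),(137,255),(383,303),(213,375)],5,355,145)
for nm,l,a,b,p0 in [('cover',cl,ct,cs,(400,-250,0)),('box',bl,bt,bs,(450,50,0))]:
    for n,L in [('top',[(D['top'],None,l,a)]),('scene',[(D['scene'],None,l,b)]),('both',[(D['top'],None,l,a),(D['scene'],None,l,b)])]:
        x,r=fit(L,p0); print(nm,n,x); 
    print(r)
E
python3 m1.py
```

```text
cover top [ 500.59 -219.43    8.26]
cover scene [ 500.68 -220.86    8.77]
cover both [ 500.62 -220.2     8.52]
[[-0.02 -0.1 ]
 [-0.14 -0.05]
 [ 0.49  0.29]
 [ 0.58 -0.21]
 [ 0.25 -0.18]
 [ 0.23 -0.22]
 [-0.28 -0.24]
 [ 0.59  0.28]]
box top [539.38 149.8    3.9 ]
box scene [540.16 150.11   3.72]
box both [539.77 149.98   3.81]
[[-0.43 -0.66]
 [ 0.   -0.55]
 [-0.47 -0.84]
 [-0.86  0.27]
 [-0.39  0.35]
 [ 0.83  0.7 ]
 [ 0.13 -0.16]
 [ 0.67 -0.01]
 [ 1.14  0.56]
 [-0.09  0.54]
 [-0.38 -0.63]
 [-0.63 -1.79]
 [ 0.22 -0.48]
 [-1.05 -0.47]
 [ 0.38  0.  ]
 [-0.33  1.04]]
```

Request:
jog_arm(
  plan=[
    {"grip": 1, "tz": 0.035},
    {"grip": 1, "tx": 0.02, "ty": 0.032, "turn": -5},
    {"grip": 1, "tx": 0.021, "ty": 0.033, "turn": -5},
    {"grip": 1, "tx": 0.021, "ty": 0.033, "turn": -5},
    {"grip": 1, "tx": 0.021, "ty": 0.033},
  ],
)

```text
schema error: expected keys grip, tx, ty, tz, turn
```

Request:
jog_arm(
  plan=[
    {"grip": 1, "tx": 0.021, "ty": 0.033},
    {"grip": 1, "tx": 0.021, "ty": 0.033},
    {"grip": 1, "tx": 0.021, "ty": 0.033},
    {"grip": 1, "tx": 0.021, "ty": 0.033},
    {"grip": 1, "tx": 0.021, "ty": 0.033},
  ],
)

```text
schema error: expected keys grip, tx, ty, tz, turn
```

Request:
jog_arm(
  plan=[
    {"grip": 1, "tx": 0.021, "ty": 0.033},
    {"grip": 1, "tx": 0.021, "ty": 0.033},
    {"grip": 1, "tx": 0.011, "ty": 0.014},
    {"grip": 1, "tz": -0.03},
    {"grip": 1},
  ],
)

```text
schema error: expected keys grip, tx, ty, tz, turn
```

All keys are needed in each row.

Request:
jog_arm(
  plan=[
    {"grip": 1, "tx": 0, "ty": 0, "tz": 0.035, "turn": 0},
    {"grip": 1, "tx": 0.02, "ty": 0.032, "tz": 0, "turn": -5},
    {"grip": 1, "tx": 0.021, "ty": 0.033, "tz": 0, "turn": -5},
    {"grip": 1, "tx": 0.021, "ty": 0.033, "tz": 0, "turn": -5},
    {"grip": 1, "tx": 0.021, "ty": 0.033, "tz": 0, "turn": 0},
  ],
)

```text
t: 0.57
tcp_pos: [341.9, -463.8, 240.5]
eef_rot: [-180.0, -0.0, 8.2]
contact_force: [0.7, -0.3, -0.6]
width: 93.0
```

Request:
jog_arm(
  plan=[
    {"grip": 1, "tx": 0.021, "ty": 0.033, "tz": 0, "turn": 0},
    {"grip": 1, "tx": 0.021, "ty": 0.033, "tz": 0, "turn": 0},
    {"grip": 1, "tx": 0.021, "ty": 0.033, "tz": 0, "turn": 0},
    {"grip": 1, "tx": 0.021, "ty": 0.033, "tz": 0, "turn": 0},
    {"grip": 1, "tx": 0.021, "ty": 0.033, "tz": 0, "turn": 0},
  ],
)

```text
t: 0.98
tcp_pos: [446.9, -298.5, 240.6]
eef_rot: [-180.0, 0.0, 8.4]
contact_force: [-0.1, 0.1, 0.5]
width: 93.0
```

Request:
jog_arm(
  plan=[
    {"grip": 1, "tx": 0.021, "ty": 0.033, "tz": 0, "turn": 0},
    {"grip": 1, "tx": 0.021, "ty": 0.033, "tz": 0, "turn": 0},
    {"grip": 1, "tx": 0.011, "ty": 0.014, "tz": 0, "turn": 0},
    {"grip": 1, "tx": 0, "ty": 0, "tz": -0.03, "turn": 0},
    {"grip": 1, "tx": 0, "ty": 0, "tz": 0, "turn": 0},
  ],
)

```text
t: 1.4
tcp_pos: [497.3, -217.2, 206.7]
eef_rot: [-179.7, 0.4, 8.7]
contact_force: [-0.2, -0.1, -1.2]
width: 92.8
```

Run:
```python
from h import *
im,s=snap('wrist','w1'); print(s['t'],s['tcp_pos'],s['eef_rot'],s['contact_force'])
```

```text
1.4 [ 497.32905802 -217.23884251  206.72087804] [-179.7081968     0.43442523    8.67214317] [-0.2485028  -0.09474103 -1.17290993]
```

View pics/w1.png

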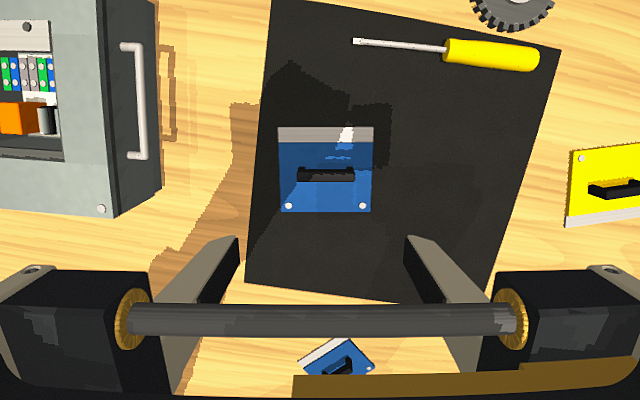

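Run:
```python
import cv2
im=cv2.imread('pics/w1.png')
cv2.imwrite('pics/c5.png',cv2.resize(im[118:222,268:382],None,fx=5,fy=5,interpolation=2))
```

```text
(no output)
```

View pics/c5.png

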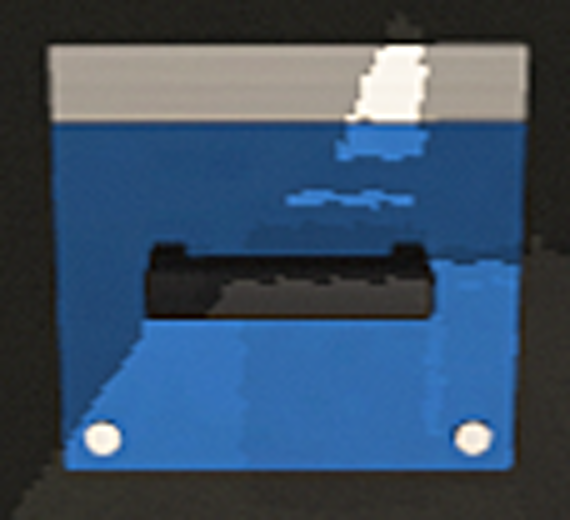

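Run:
```python
from h import *
np.set_printoptions(precision=2,suppress=True)
d=np.load('pics/w1.npz'); T=wristT(d); print(T)
x,r=fit([(d,T,[[51,55,7],[51,-55,7],[-51,-55,11],[-51,55,11]],crop([(48,45),(528,45),(515,470),(65,470)],5,268,118))],(500,-220,8));print(x,r)
x,r=fit([(d,T,[[6,32,41],[-6,32,41],[6,-32,41],[-6,-32,41]],crop([(147,263),(145,318),(432,263),(431,318)],5,268,118))],(500,-220,8));print(x,r)
```

```text
[[   0.15    0.95    0.29  576.39]
 [  -0.99    0.15    0.04 -206.53]
 [  -0.     -0.29    0.96  385.1 ]
 [   0.      0.      0.      1.  ]]
[ 500.78 -221.47    8.96] [[ 0.31  0.09]
 [-0.   -0.27]
 [-0.26 -0.03]
 [-0.07  0.21]]
[ 501.35 -221.08    8.72] [[-1.15  0.11]
 [-0.51 -0.12]
 [ 0.89  0.16]
 [ 0.77 -0.06]]
```

Request:
jog_arm(
  plan=[
    {"grip": 1, "tx": 0.0037, "ty": -0.004, "tz": -0.035, "turn": 0.2},
    {"grip": 1, "tx": 0, "ty": 0, "tz": -0.035, "turn": 0},
    {"grip": 1, "tx": 0, "ty": 0, "tz": -0.035, "turn": 0},
    {"grip": 1, "tx": 0, "ty": 0, "tz": -0.03, "turn": 0},
    {"grip": 1, "tx": 0, "ty": 0, "tz": 0, "turn": 0},
  ],
)

```text
t: 1.87
tcp_pos: [498.4, -224.4, 71.2]
eef_rot: [-179.7, 0.6, 8.5]
contact_force: [-0.2, 0.4, 0.2]
width: 92.9
```

Run:
```python
from h import *
im,s=snap('wrist','w2'); print(s['t'],s['tcp_pos'],s['eef_rot'],s['contact_force'])
```

```text
1.8667 [ 498.4237082  -224.38526955   71.24271826] [-179.7010578     0.59981794    8.48092239] [-0.24070539  0.37957894  0.17578047]
```

View pics/w2.png

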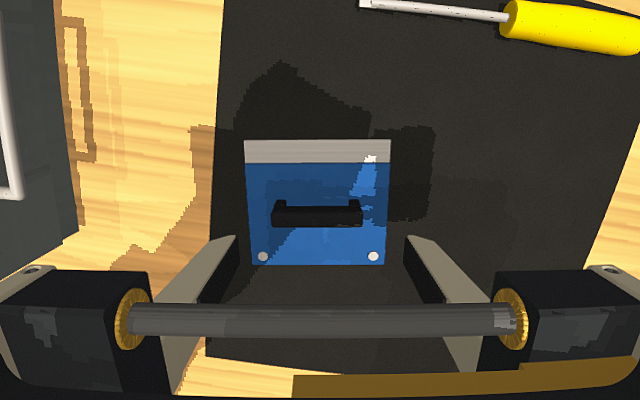

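Request:
jog_arm(
  plan=[
    {"grip": 1, "tx": 0, "ty": 0, "tz": 0, "turn": 0},
  ],
)

```text
t: 2.0
tcp_pos: [503.7, -225.9, 77.1]
eef_rot: [179.9, -0.1, 8.5]
contact_force: [0.0, -0.3, 1.0]
width: 93.5
```

Request:
jog_arm(
  plan=[
    {"grip": 1, "tx": 0, "ty": 0, "tz": 0, "turn": 0},
  ],
)

```text
t: 2.08
tcp_pos: [504.8, -225.8, 78.2]
eef_rot: [179.8, -0.2, 8.6]
contact_force: [0.6, -0.3, 1.0]
width: 92.9
```

Run:
```python
import cv2
im=cv2.imread('pics/w2.png')
cv2.imwrite('pics/c6.png',cv2.resize(im[130:270,235:400],None,fx=4,fy=4,interpolation=2))
```

```text
(no output)
```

View pics/c6.png

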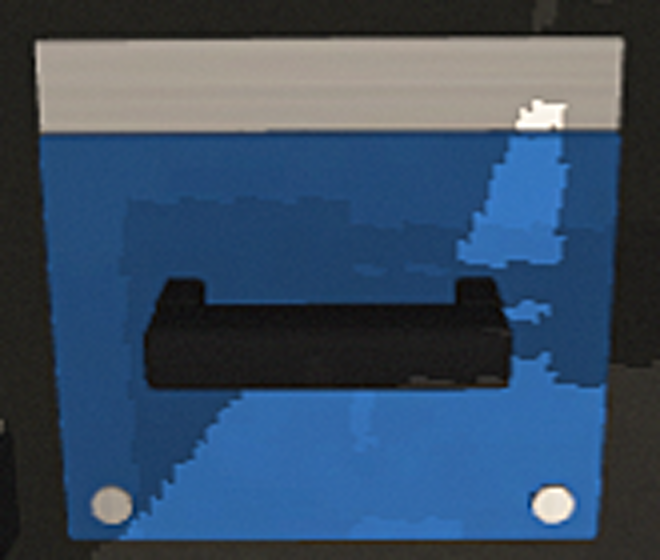

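Request:
jog_arm(
  plan=[
    {"grip": 1, "tx": 0, "ty": 0, "tz": 0, "turn": 0},
    {"grip": 1, "tx": 0, "ty": 0, "tz": 0, "turn": 0},
    {"grip": 1, "tx": 0, "ty": 0, "tz": 0, "turn": 0},
  ],
)

```text
t: 2.33
tcp_pos: [503.8, -224.8, 77.1]
eef_rot: [179.9, -0.1, 8.6]
contact_force: [-0.2, -0.9, 0.0]
width: 92.9
```

Request:
jog_arm(
  plan=[
    {"grip": 1, "tx": 0, "ty": 0, "tz": 0, "turn": 0},
  ],
)

```text
t: 2.42
tcp_pos: [503.5, -224.5, 76.6]
eef_rot: [180.0, -0.1, 8.6]
contact_force: [-0.6, 0.1, -0.9]
width: 92.9
```

Run:
```python
from h import *
im,s=snap('wrist','w3'); print(s['t'],s['tcp_pos'],s['eef_rot'],s['contact_force'])
im=im['color']
cv2.imwrite('pics/c7.png',cv2.resize(im[130:270,235:400],None,fx=4,fy=4,interpolation=2))
```

```text
2.4167 [ 503.47940958 -224.54330661   76.5682279 ] [ 1.79960877e+02 -7.27456035e-02  8.62576304e+00] [-0.63666145  0.12661741 -0.87120057]
```

View pics/c7.png

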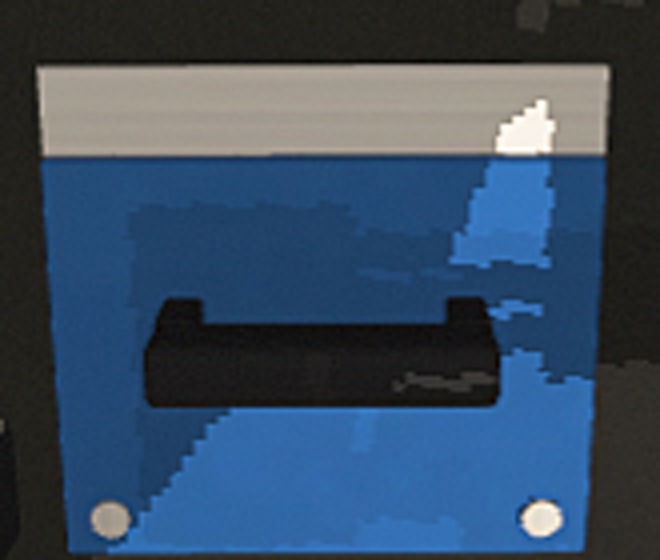

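Run:
```python
from h import *
np.set_printoptions(precision=2,suppress=True)
d=np.load('pics/w3.npz'); T=wristT(d)
x,r=fit([(d,T,[[51,55,7],[51,-55,7],[-51,-55,11],[-51,55,11]],crop([(37,66),(610,66),(588,553),(68,553)],4,235,130))],(500,-220,8));print(x,r)
x,r=fit([(d,T,[[6,32,41],[-6,32,41],[6,-32,41],[-6,-32,41]],crop([(150,327),(146,376),(496,325),(499,376)],4,235,130))],(500,-220,8));print(x,r)
```

```text
[ 500.67 -221.49    8.8 ] [[ 0.23  0.08]
 [ 0.11 -0.32]
 [-0.16  0.01]
 [-0.22  0.28]]
[ 505.45 -220.71    8.81] [[-2.63 -1.82]
 [-0.82  2.01]
 [ 2.38 -1.56]
 [ 1.07  1.78]]
```

Request:
jog_arm(
  plan=[
    {"grip": 1, "tx": -0.0024, "ty": 0.0029, "tz": 0, "turn": 0.2},
    {"grip": 1, "tx": 0, "ty": 0, "tz": -0.02, "turn": 0},
    {"grip": 1, "tx": 0, "ty": 0, "tz": -0.018, "turn": 0},
    {"grip": 1, "tx": 0, "ty": 0, "tz": -0.008, "turn": 0},
    {"grip": 1, "tx": 0, "ty": 0, "tz": -0.003, "turn": 0},
  ],
)

```text
t: 2.88
tcp_pos: [499.5, -220.8, 25.3]
eef_rot: [-179.9, 0.2, 8.8]
contact_force: [-0.5, -0.3, -0.5]
width: 92.8
```

Request:
jog_arm(
  plan=[
    {"grip": 1, "tx": 0, "ty": 0, "tz": 0, "turn": 0},
    {"grip": 1, "tx": 0, "ty": 0, "tz": 0, "turn": 0},
    {"grip": 1, "tx": 0, "ty": 0, "tz": 0, "turn": 0},
  ],
)

```text
t: 3.13
tcp_pos: [501.4, -221.8, 27.6]
eef_rot: [180.0, -0.1, 8.8]
contact_force: [-0.3, 0.5, -0.2]
width: 93.0
```

Run:
```python
from h import *
im,s=snap('wrist','w4'); print(s['t'],s['tcp_pos'],s['eef_rot'],s['contact_force'])
```

```text
3.1333 [ 501.36317259 -221.80511622   27.56280842] [ 1.79951132e+02 -8.65491311e-02  8.82114895e+00] [-0.28170277  0.48569837 -0.17129875]
```

View pics/w4.png

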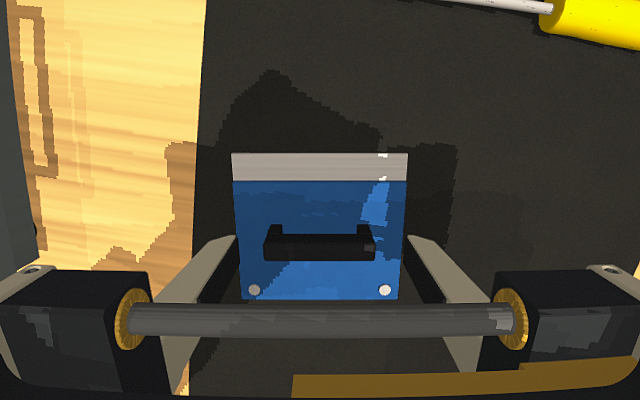

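Request:
jog_arm(
  plan=[
    {"grip": -1, "tx": 0, "ty": 0, "tz": -0.001, "turn": 0},
    {"grip": -1, "tx": 0, "ty": 0, "tz": 0, "turn": 0},
    {"grip": -1, "tx": 0, "ty": 0, "tz": 0, "turn": 0},
    {"grip": -1, "tx": 0, "ty": 0, "tz": 0, "turn": 0},
    {"grip": -1, "tx": 0, "ty": 0, "tz": 0, "turn": 0},
  ],
  grip_force=40,
)

```text
t: 3.6
tcp_pos: [500.7, -221.3, 25.8]
eef_rot: [-180.0, -0.0, 8.8]
contact_force: [-0.5, 2.2, -0.1]
width: 64.3
```

Request:
jog_arm(
  plan=[
    {"grip": -1, "tx": 0, "ty": 0, "tz": 0, "turn": 0},
    {"grip": -1, "tx": 0, "ty": 0, "tz": 0.01, "turn": 0},
    {"grip": -1, "tx": 0, "ty": 0, "tz": 0.02, "turn": 0},
    {"grip": -1, "tx": 0, "ty": 0, "tz": 0.02, "turn": 0},
    {"grip": -1, "tx": 0, "ty": 0, "tz": 0, "turn": 0},
  ],
)

```text
t: 4.02
tcp_pos: [502.9, -222.6, 79.0]
eef_rot: [179.8, -0.3, 8.8]
contact_force: [1.1, -0.5, -3.1]
width: 62.4
```

Run:
```python
from h import *
im,s=snap('wrist','w5'); print(s['t'],s['tcp_pos'],s['eef_rot'],s['contact_force'],s['width'])
```

```text
4.0167 [ 502.88896129 -222.59320215   79.02686607] [179.79625719  -0.32969834   8.81633289] [ 1.08377467 -0.46316535 -3.06404418] 62.39737868220632
```

View pics/w5.png

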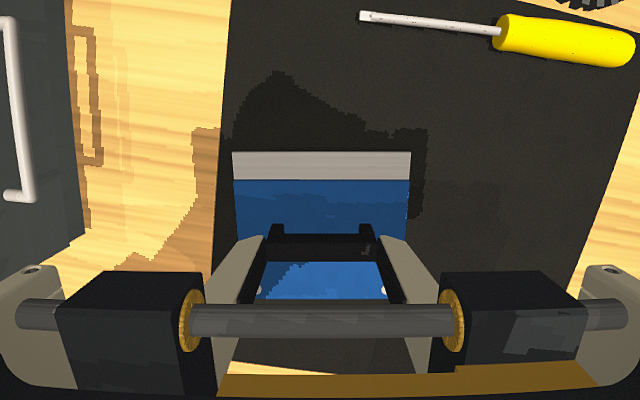

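Request:
jog_arm(
  plan=[
    {"grip": -1, "tx": 0, "ty": 0, "tz": 0.04, "turn": 0},
    {"grip": -1, "tx": 0, "ty": 0, "tz": 0.04, "turn": 0},
    {"grip": -1, "tx": 0, "ty": 0.01, "tz": 0.036, "turn": -1},
    {"grip": -1, "tx": -0.007, "ty": 0.035, "tz": 0.01, "turn": -1},
    {"grip": -1, "tx": -0.007, "ty": 0.035, "tz": 0, "turn": -1},
  ],
)

```text
t: 4.48
tcp_pos: [488.4, -143.1, 204.1]
eef_rot: [179.8, -0.4, 5.5]
contact_force: [0.8, 1.4, -2.9]
width: 61.9
```

Request:
jog_arm(
  plan=[
    {"grip": -1, "tx": -0.008, "ty": 0.038, "tz": 0, "turn": -1},
    {"grip": -1, "tx": -0.008, "ty": 0.038, "tz": 0, "turn": -1},
    {"grip": -1, "tx": -0.008, "ty": 0.038, "tz": 0, "turn": 0},
    {"grip": -1, "tx": -0.008, "ty": 0.038, "tz": 0, "turn": 0},
    {"grip": -1, "tx": -0.007, "ty": 0.035, "tz": 0, "turn": 0},
  ],
)

```text
t: 4.9
tcp_pos: [445.5, 47.5, 200.4]
eef_rot: [-180.0, 0.2, 3.9]
contact_force: [-0.4, 0.5, -3.4]
width: 62.2
```

Request:
jog_arm(
  plan=[
    {"grip": -1, "tx": -0.005, "ty": 0.022, "tz": 0, "turn": 0},
    {"grip": -1, "tx": -0.003, "ty": 0.011, "tz": 0, "turn": 0},
    {"grip": -1, "tx": 0, "ty": 0, "tz": 0, "turn": 0},
    {"grip": -1, "tx": 0, "ty": 0, "tz": 0, "turn": 0},
    {"grip": -1, "tx": 0, "ty": 0, "tz": 0, "turn": 0},
  ],
)

```text
t: 5.32
tcp_pos: [439.5, 76.7, 201.0]
eef_rot: [179.9, 0.1, 3.7]
contact_force: [0.1, 0.2, -3.4]
width: 61.8
```

Request:
jog_arm(
  plan=[
    {"grip": -1, "tx": 0, "ty": 0, "tz": 0, "turn": 0},
    {"grip": -1, "tx": 0, "ty": 0, "tz": 0, "turn": 0},
    {"grip": -1, "tx": 0, "ty": 0, "tz": 0, "turn": 0},
    {"grip": -1, "tx": 0, "ty": 0, "tz": 0, "turn": 0},
  ],
)

```text
t: 5.65
tcp_pos: [439.8, 77.8, 201.7]
eef_rot: [180.0, 0.0, 3.7]
contact_force: [0.0, -0.0, -4.9]
width: 62.3
```

Run:
```python
from h import *
im,s=snap('wrist','w6'); print(s['t'],s['tcp_pos'],s['eef_rot'],s['contact_force'],s['width'])
snap('scene','s6')
```

```text
5.65 [439.82718088  77.80326694 201.69510123] [1.79994226e+02 1.30438289e-03 3.74296917e+00] [ 0.02507085 -0.02922704 -4.91159298] 62.287519843681864
```

View pics/w6.png

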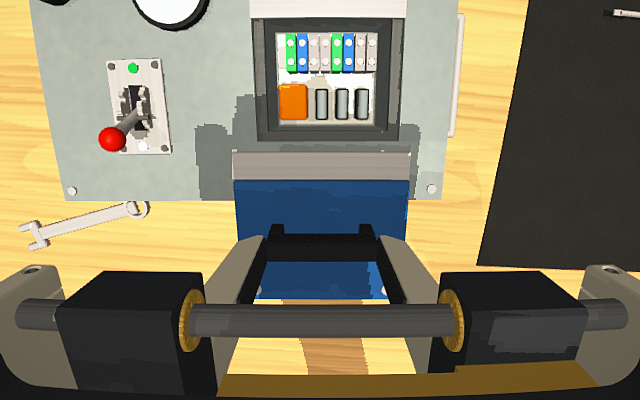

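View pics/s6.png

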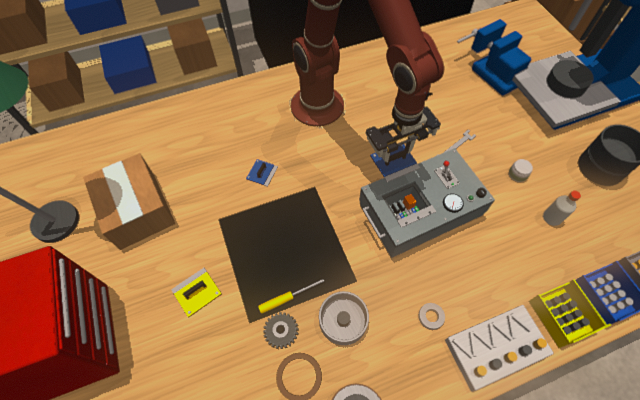

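Run:
```python
import cv2
im=cv2.imread('pics/w6.png')
cv2.imwrite('pics/c8.png',cv2.resize(im[0:150,240:420],None,fx=4,fy=4,interpolation=2))
cv2.imwrite('pics/c9.png',cv2.resize(im[40:210,50:240],None,fx=4,fy=4,interpolation=2)[:600])
```

```text
(no output)
```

View pics/c8.png

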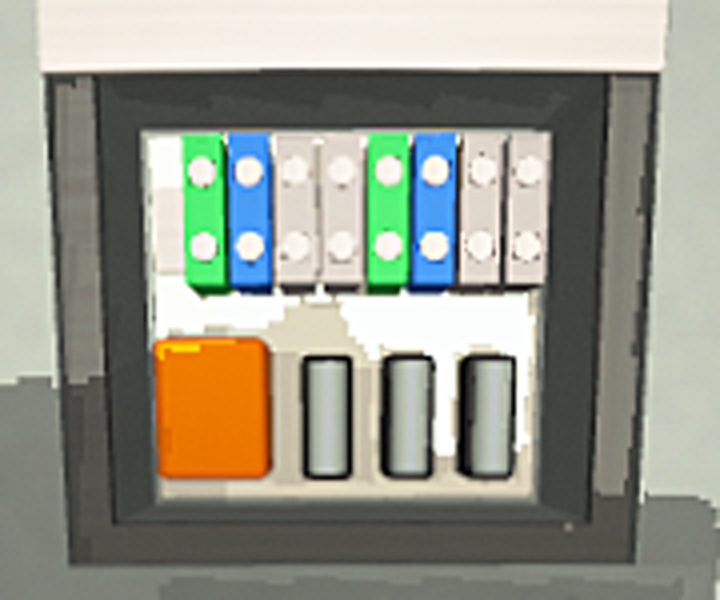

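View pics/c9.png

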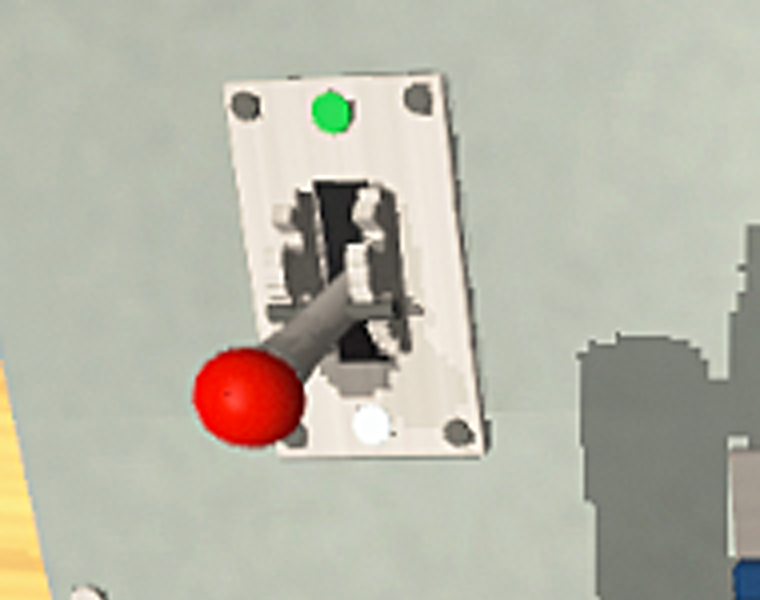

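```bash
cat > m2.py <<'E'
from h import *
np.set_printoptions(precision=2,suppress=True)
d=np.load('pics/w6.npz'); T=wristT(d)
l=[[-54,59,110],[-54,-59,110],[40,59,110],[40,-59,110]]
a=crop([(72,563),(633,563),(44,74),(661,72)],4,240,0)
x,r=fit([(d,T,l,a)],(544,80,4));print('seat wrist',x,r)
D={n:np.load(f'pics/{n}0.npz') for n in ['top','scene']}
bt=crop([(403,363),(622,340),(386,187),(608,165)],6,165,125)
bs=crop([(300,183),(137,255),(383,303),(213,375)],5,355,145)
x2,r=fit([(D['top'],None,l,bt),(D['scene'],None,l,bs)],(544,80,4));print('seat fixed',x2)
# ball
from scipy.optimize import least_squares
obs=[(d,T,crop([(249,397)],4,50,40)),(D['top'],None,crop([(190,360)],6,165,125)),(D['scene'],None,crop([(457,92)],5,355,145))]
f=lambda p:np.concatenate([(proj(p,dd,TT)-px).ravel() for dd,TT,px in obs])
s=least_squares(f,[530,220,150]);print('ball',s.x,s.fun)
g=lambda p:np.concatenate([(proj([p[0],p[1],153.5],dd,TT)-px).ravel() for dd,TT,px in obs[:1]])
s=least_squares(g,[530,220]);print('ball wrist',s.x)
b=np.array([*s.x]); a=np.radians(x[2]); v=b-x[:2]; print('ball rel seat', np.cos(a)*v[0]+np.sin(a)*v[1], -np.sin(a)*v[0]+np.cos(a)*v[1])
# cover in hand
E
python3 m2.py
```

```text
seat wrist [544.46  78.81   3.98] [[-0.77  0.45]
 [ 0.62  0.01]
 [ 0.19 -0.26]
 [-0.06 -0.08]]
seat fixed [544.8   80.94   4.09]
ball [486.89 231.59 151.82] [-0.15  0.02  0.43  0.24 -0.07  0.41]
ball wrist [487.14 230.38]
ball rel seat -46.65454126279089 155.19264087322918
```

Request:
jog_arm(
  plan=[
    {"grip": -1, "tx": 0.03, "ty": 0, "tz": 0, "turn": 0.2},
    {"grip": -1, "tx": 0.03, "ty": 0, "tz": 0, "turn": 0},
    {"grip": -1, "tx": 0.018, "ty": -0.0012, "tz": -0.02, "turn": 0},
    {"grip": -1, "tx": 0.0068, "ty": 0, "tz": -0.02, "turn": 0},
    {"grip": -1, "tx": 0, "ty": 0, "tz": -0.01, "turn": 0},
  ],
)

```text
t: 6.17
tcp_pos: [525.3, 76.7, 149.5]
eef_rot: [180.0, 0.1, 4.0]
contact_force: [-0.7, -0.1, -3.4]
width: 62.1
```

Request:
jog_arm(
  plan=[
    {"grip": -1, "tx": 0, "ty": 0, "tz": 0, "turn": 0},
    {"grip": -1, "tx": 0, "ty": 0, "tz": 0, "turn": 0},
    {"grip": -1, "tx": 0, "ty": 0, "tz": 0, "turn": 0},
    {"grip": -1, "tx": 0, "ty": 0, "tz": 0, "turn": 0},
    {"grip": -1, "tx": 0, "ty": 0, "tz": 0, "turn": 0},
  ],
)

```text
t: 6.58
tcp_pos: [524.8, 77.5, 153.0]
eef_rot: [-180.0, -0.1, 4.0]
contact_force: [1.0, 0.6, -3.5]
width: 62.3
```

Run:
```python
from h import *
im,s=snap('wrist','w7'); print(s['t'],s['tcp_pos'],s['eef_rot'],s['contact_force'],s['width'])
```

```text
6.5833 [524.78442196  77.54710932 152.9786089 ] [-1.79980586e+02 -1.27409202e-01  4.04163421e+00] [ 1.04552988  0.63596141 -3.45151604] 62.27440924426101
```

View pics/w7.png

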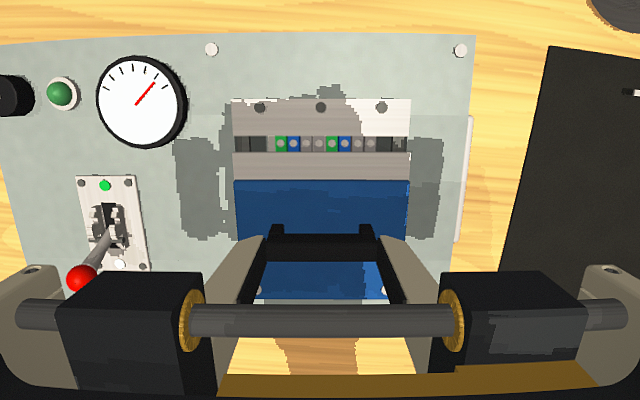

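Request:
jog_arm(
  plan=[
    {"grip": -1, "tx": 0, "ty": 0, "tz": -0.008, "turn": 0},
    {"grip": -1, "tx": 0, "ty": 0, "tz": -0.006, "turn": 0},
    {"grip": -1, "tx": 0, "ty": 0, "tz": -0.002, "turn": 0},
    {"grip": -1, "tx": 0, "ty": 0, "tz": 0, "turn": 0},
    {"grip": -1, "tx": 0, "ty": 0, "tz": 0, "turn": 0},
  ],
  grip_force=10,
)

```text
t: 7.05
tcp_pos: [524.3, 77.2, 135.3]
eef_rot: [180.0, 0.0, 4.0]
contact_force: [-0.1, -0.5, -3.7]
width: 63.4
```

Request:
jog_arm(
  plan=[
    {"grip": -1, "tx": 0, "ty": 0, "tz": -0.002, "turn": 0},
    {"grip": -1, "tx": 0, "ty": 0, "tz": -0.002, "turn": 0},
    {"grip": -1, "tx": 0, "ty": 0, "tz": -0.001, "turn": 0},
    {"grip": -1, "tx": 0, "ty": 0, "tz": -0.001, "turn": 0},
    {"grip": -1, "tx": 0, "ty": 0, "tz": 0, "turn": 0},
  ],
)

```text
t: 7.47
tcp_pos: [526.4, 77.6, 130.6]
eef_rot: [-180.0, -0.3, 4.0]
contact_force: [2.7, -0.1, 2.0]
width: 63.8
```

Run:
```python
from h import *
im,s=snap('wrist','w8'); print(s['t'],s['tcp_pos'],s['eef_rot'],s['contact_force'],s['width'])
```

```text
7.4667 [526.44149404  77.64182827 130.61944906] [-179.97164538   -0.2544204     4.03149786] [ 2.66075685 -0.0829483   2.04393483] 63.81132481923547
```

View pics/w8.png

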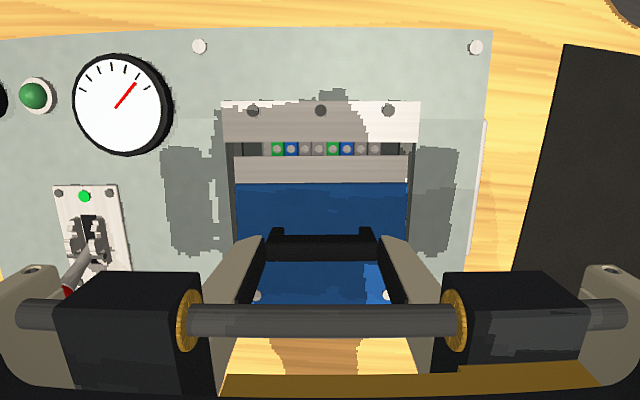

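Request:
jog_arm(
  plan=[
    {"grip": -1, "tx": 0, "ty": 0, "tz": -0.002, "turn": 0},
    {"grip": -1, "tx": 0, "ty": 0, "tz": -0.002, "turn": 0},
    {"grip": -1, "tx": 0, "ty": 0, "tz": 0, "turn": 0},
    {"grip": -1, "tx": 0, "ty": 0, "tz": 0, "turn": 0},
    {"grip": -1, "tx": 0, "ty": 0, "tz": 0, "turn": 0},
  ],
  grip_force=6,
)

```text
t: 7.93
tcp_pos: [525.7, 77.6, 127.0]
eef_rot: [-180.0, -0.2, 4.0]
contact_force: [2.4, -0.2, 5.4]
width: 63.9
```

Run:
```python
from h import *
im,s=snap('wrist','w9'); print(s['t'],s['tcp_pos'],s['eef_rot'],s['contact_force'],s['width'])
im2,_=snap('scene','s9')
cv2.imwrite('pics/s9c.png',cv2.resize(im2['color'][110:260,340:500],None,fx=4,fy=4,interpolation=2))
```

```text
7.9333 [525.69768392  77.58746661 126.98119352] [-1.79966047e+02 -1.79489092e-01  4.00823289e+00] [ 2.35586279 -0.18293763  5.39863446] 63.88217854362749
```

View pics/w9.png

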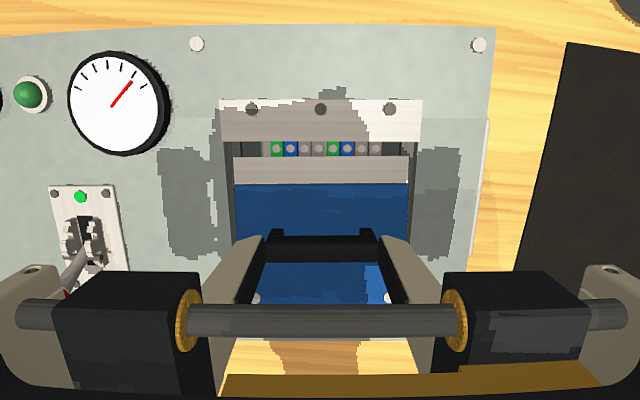

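View pics/s9c.png

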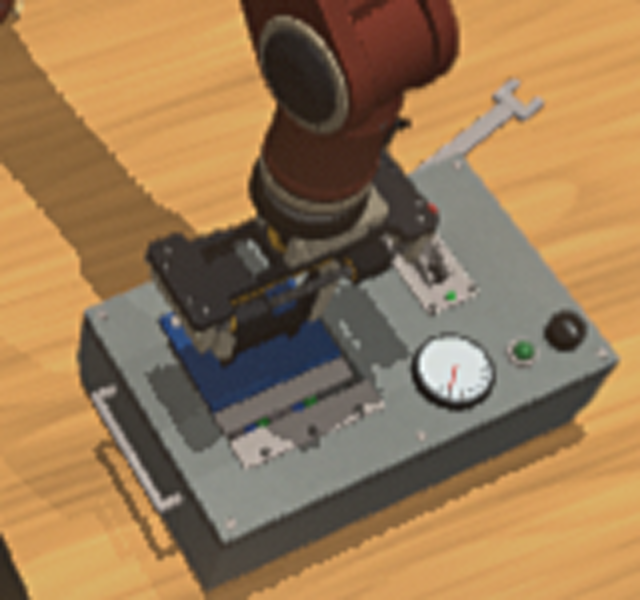

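Request:
jog_arm(
  plan=[
    {"grip": 0.55, "tx": 0, "ty": 0, "tz": 0, "turn": 0},
    {"grip": 0.55, "tx": 0, "ty": 0, "tz": 0, "turn": 0},
    {"grip": 0.55, "tx": 0, "ty": 0, "tz": 0, "turn": 0},
    {"grip": 0.55, "tx": 0, "ty": 0, "tz": 0, "turn": 0},
    {"grip": 0.55, "tx": 0, "ty": 0, "tz": 0, "turn": 0},
  ],
)

```text
t: 8.45
tcp_pos: [523.8, 77.2, 125.3]
eef_rot: [180.0, 0.1, 4.0]
contact_force: [0.1, -0.3, -0.3]
width: 72.0
```

Run:
```python
from h import *
im,s=snap('wrist','w10'); print(s['t'],s['tcp_pos'],s['eef_rot'],s['contact_force'],s['width'])
cv2.imwrite('pics/w10c.png',cv2.resize(im['color'][90:315,200:440],None,fx=2.6,fy=2.6,interpolation=2))
```

```text
8.45 [523.78868863  77.17424942 125.30447604] [1.79994317e+02 9.22957051e-02 4.02260737e+00] [ 0.05854599 -0.25438452 -0.26761966] 71.96880602697877
```

View pics/w10c.png

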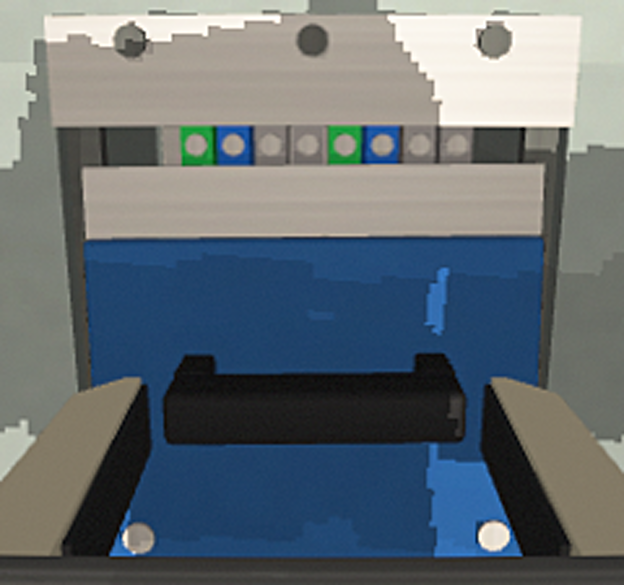

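```bash
cat > m3.py <<'E'
from h import *
import sys
from scipy.optimize import least_squares
np.set_printoptions(precision=2,suppress=True)
def run(fn,px):
    d=np.load(f'pics/{fn}.npz'); T=wristT(d)
    S=np.array([544.46,78.81]); a=np.radians(3.98); R=np.array([[np.cos(a),-np.sin(a)],[np.sin(a),np.cos(a)]])
    # cover model: mid seat x,y; tip x ; tilt; tip underside height ; yaw -> corners
    def pts(p):
        x,y,h,th,yaw=p; c,s=np.cos(th),np.sin(th)
        def loc(X,Y,Z): # relative to tip underside; tilt tongue low
            u=X-51; return np.array([x+u*c+Z*s, y, h-u*s+Z*c])+np.array([-Y*np.sin(yaw)+u*0, Y, 0])
        L=[loc(51,55,4),loc(51,-55,4),loc(34,55,8),loc(34,-55,8),loc(-42,45,8)*0]
        L=np.array(L[:4]); W=L[:,:2]@R.T+S; return np.c_[W,L[:,2]+102]
    f=lambda p:np.r_[(proj(pts(p),d,T)-px).ravel(), (p[3]-0.08)/0.03]
    s=least_squares(f,[30,0,0,0.08,0],x_scale=[10,10,10,.1,.1]); print('tip x,y,h,tilt,yaw',s.x,s.fun)
if __name__=='__main__':
    run('w10',crop([(84,166),(543,165),(86,239),(543,237)],2.6,200,90))
E
python3 m3.py
```

```text
tip x,y,h,tilt,yaw [28.77 -0.28 -2.58  0.08  0.  ] [ 0.53  0.11 -0.11 -0.09 -0.53 -0.11  0.11  0.09 -0.15]
```

Request:
jog_arm(
  plan=[
    {"grip": -1, "tx": 0, "ty": 0, "tz": 0, "turn": 0},
    {"grip": -1, "tx": 0, "ty": 0, "tz": 0, "turn": 0},
    {"grip": -1, "tx": 0, "ty": 0, "tz": 0, "turn": 0},
    {"grip": -1, "tx": 0.004, "ty": 0.0003, "tz": 0, "turn": 0},
    {"grip": -1, "tx": 0.004, "ty": 0.0003, "tz": 0, "turn": 0},
  ],
  grip_force=8,
)

```text
t: 8.92
tcp_pos: [531.5, 77.8, 125.3]
eef_rot: [180.0, 0.1, 4.0]
contact_force: [-0.8, 0.3, -3.7]
width: 63.8
```

Request:
jog_arm(
  plan=[
    {"grip": -1, "tx": 0.004, "ty": 0.0003, "tz": 0, "turn": 0},
    {"grip": -1, "tx": 0.002, "ty": 0.0001, "tz": 0, "turn": 0},
    {"grip": -1, "tx": 0, "ty": 0, "tz": 0, "turn": 0},
    {"grip": -1, "tx": 0, "ty": 0, "tz": 0, "turn": 0},
    {"grip": -1, "tx": 0, "ty": 0, "tz": 0, "turn": 0},
  ],
)

```text
t: 9.33
tcp_pos: [538.3, 78.2, 125.5]
eef_rot: [180.0, 0.0, 4.0]
contact_force: [0.0, 0.2, -3.3]
width: 63.7
```

Run:
```python
from h import *
im,s=snap('wrist','w11'); print(s['t'],s['tcp_pos'],s['eef_rot'],s['contact_force'],s['width'])
cv2.imwrite('pics/w11c.png',cv2.resize(im['color'][90:315,200:440],None,fx=2.6,fy=2.6,interpolation=2))
```

```text
9.3333 [538.32207512  78.23926724 125.4518187 ] [1.79999728e+02 2.97879778e-02 4.02289215e+00] [ 0.0286407   0.20192303 -3.25867948] 63.67670337761222
```

View pics/w11c.png

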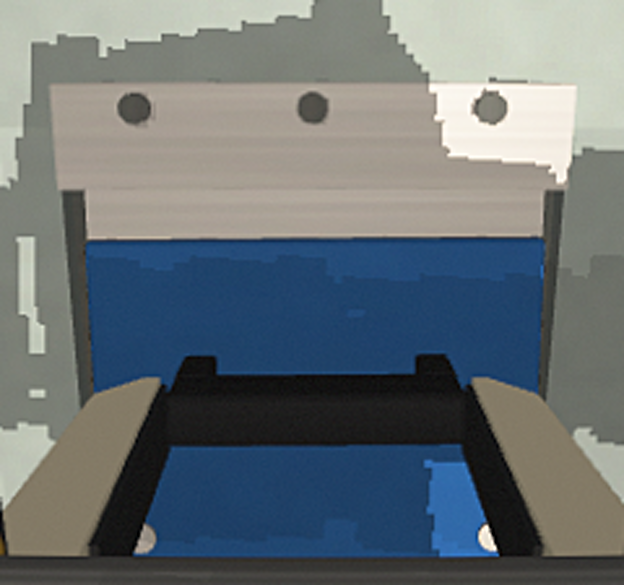

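Request:
jog_arm(
  plan=[
    {"grip": -1, "tx": 0.003, "ty": 0.0002, "tz": 0, "turn": 0},
    {"grip": -1, "tx": 0.003, "ty": 0.0002, "tz": 0, "turn": 0},
    {"grip": -1, "tx": 0.0015, "ty": 0.0001, "tz": 0, "turn": 0},
    {"grip": -1, "tx": 0, "ty": 0, "tz": 0, "turn": 0},
    {"grip": -1, "tx": 0, "ty": 0, "tz": 0, "turn": 0},
  ],
)

```text
t: 9.8
tcp_pos: [546.1, 78.8, 125.7]
eef_rot: [-180.0, 0.0, 4.0]
contact_force: [-0.9, -0.1, -3.4]
width: 63.6
```

Run:
```python
from h import *
im,s=snap('wrist','w12'); print(s['t'],s['tcp_pos'],s['eef_rot'],s['contact_force'],s['width'])
cv2.imwrite('pics/w12c.png',cv2.resize(im['color'][90:315,200:440],None,fx=2.6,fy=2.6,interpolation=2))
```

```text
9.8 [546.07779223  78.76217725 125.6878161 ] [-1.79997544e+02  2.89867131e-03  4.02156427e+00] [-0.9343544  -0.05083989 -3.40735246] 63.63801185316001
```

View pics/w12c.png

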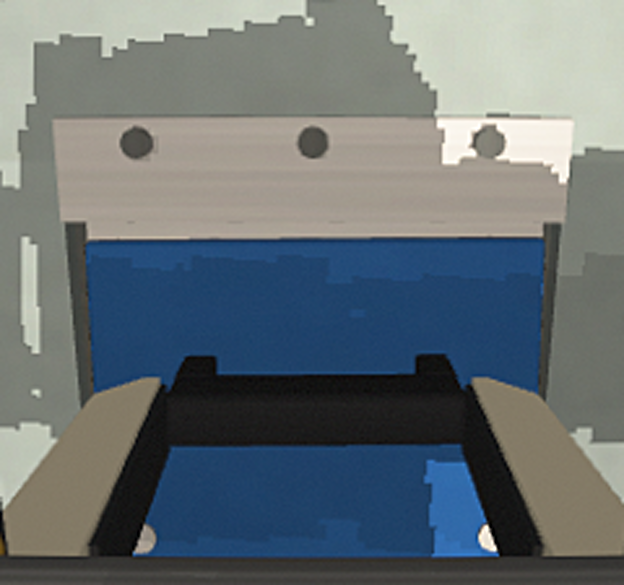

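Request:
jog_arm(
  plan=[
    {"grip": 0.55, "tx": 0, "ty": 0, "tz": 0, "turn": 0},
    {"grip": 0.55, "tx": 0, "ty": 0, "tz": 0, "turn": 0},
    {"grip": 0.55, "tx": 0, "ty": 0, "tz": 0, "turn": 0},
    {"grip": 0.55, "tx": 0, "ty": 0, "tz": 0, "turn": 0},
    {"grip": 0.55, "tx": 0, "ty": 0, "tz": 0, "turn": 0},
  ],
)

```text
t: 10.27
tcp_pos: [546.3, 78.9, 126.1]
eef_rot: [-180.0, -0.1, 4.0]
contact_force: [-1.2, 0.1, -0.6]
width: 72.3
```

Run:
```python
from h import *
im,s=snap('wrist','w13'); print(s['t'],s['tcp_pos'],s['eef_rot'],s['contact_force'],s['width'])
cv2.imwrite('pics/w13c.png',cv2.resize(im['color'][90:315,200:440],None,fx=2.6,fy=2.6,interpolation=2))
im2,_=snap('scene','s13')
cv2.imwrite('pics/s13c.png',cv2.resize(im2['color'][110:260,340:500],None,fx=4,fy=4,interpolation=2))
```

```text
10.2667 [546.26522985  78.86025192 126.11282954] [-1.79992441e+02 -5.04612241e-02  4.02568850e+00] [-1.20007968  0.06676237 -0.57640802] 72.25829953272101
```

View pics/w13c.png

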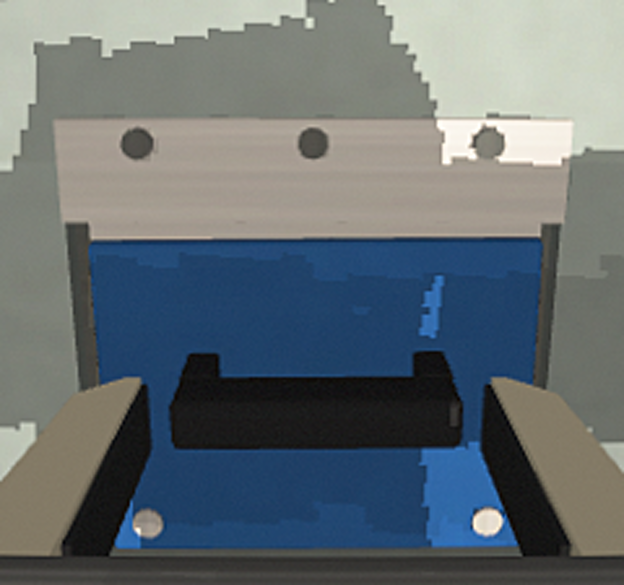

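View pics/s13c.png

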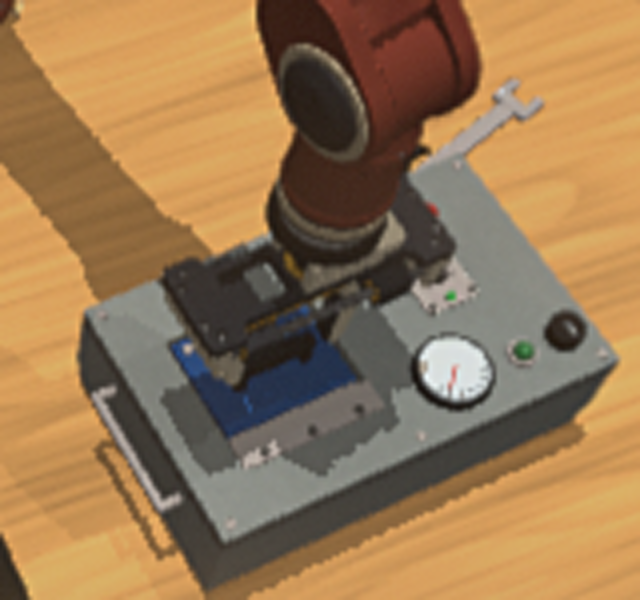

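Request:
jog_arm(
  plan=[
    {"grip": 0.7, "tx": 0, "ty": 0, "tz": 0.01, "turn": 0},
    {"grip": 0.7, "tx": 0, "ty": 0, "tz": 0.03, "turn": 0},
    {"grip": 0.7, "tx": 0, "ty": 0, "tz": 0.04, "turn": 0},
    {"grip": 0.5, "tx": -0.02, "ty": 0, "tz": 0.03, "turn": 0},
    {"grip": 0, "tx": -0.03, "ty": 0, "tz": 0.01, "turn": 0},
  ],
)

```text
t: 10.78
tcp_pos: [500.5, 79.3, 251.1]
eef_rot: [-179.9, -0.7, 4.0]
contact_force: [0.2, 0.8, 0.1]
width: 70.1
```

Request:
jog_arm(
  plan=[
    {"grip": 0, "tx": -0.035, "ty": 0, "tz": 0, "turn": 0},
    {"grip": 0, "tx": -0.01, "ty": 0, "tz": 0, "turn": 0},
    {"grip": 0, "tx": 0, "ty": 0, "tz": 0, "turn": 0},
    {"grip": 0, "tx": 0, "ty": 0, "tz": 0, "turn": 0},
    {"grip": 0, "tx": 0, "ty": 0, "tz": 0, "turn": 0},
  ],
)

```text
t: 11.2
tcp_pos: [452.5, 78.8, 246.0]
eef_rot: [-180.0, -0.1, 4.0]
contact_force: [-0.9, -0.3, 0.3]
width: 46.8
```

Request:
jog_arm(
  plan=[
    {"grip": 0, "tx": 0, "ty": 0, "tz": 0, "turn": 0},
    {"grip": 0, "tx": 0, "ty": 0, "tz": 0, "turn": 0},
    {"grip": 0, "tx": 0, "ty": 0, "tz": 0, "turn": 0},
    {"grip": 0, "tx": 0, "ty": 0, "tz": 0, "turn": 0},
  ],
)

```text
t: 11.53
tcp_pos: [451.4, 78.8, 245.4]
eef_rot: [-180.0, 0.0, 4.0]
contact_force: [-0.9, 0.4, 0.6]
width: 46.1
```

Run:
```python
from h import *
im,s=snap('wrist','w14'); print(s['t'],s['tcp_pos'],s['eef_rot'],s['contact_force'],s['width'])
cv2.imwrite('pics/w14c.png',cv2.resize(im['color'][0:190,230:430],None,fx=3,fy=3,interpolation=2))
im2,_=snap('scene','s14')
cv2.imwrite('pics/s14c.png',cv2.resize(im2['color'][140:260,355:475],None,fx=5,fy=5,interpolation=2))
```

```text
11.5333 [451.39001794  78.79004609 245.38660896] [-1.79997799e+02  2.81497718e-02  4.01455720e+00] [-0.93410305  0.35978994  0.56168662] 46.107046735436086
```

View pics/w14.png

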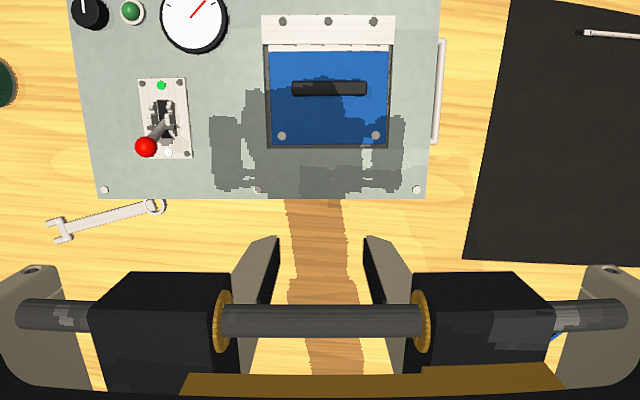

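View pics/w14c.png

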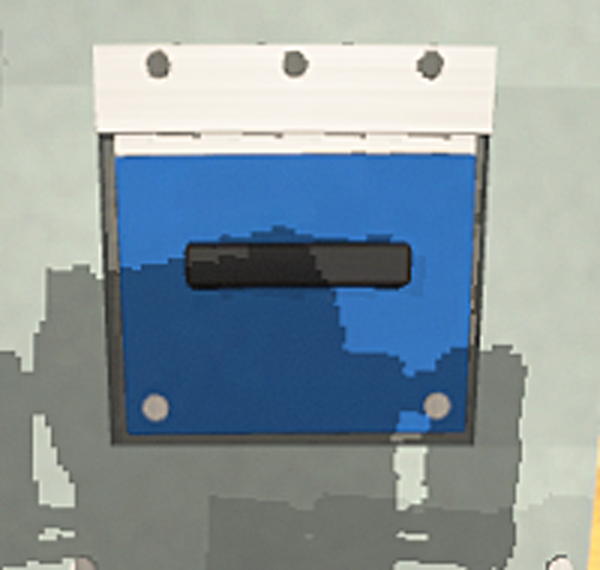

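View pics/s14c.png

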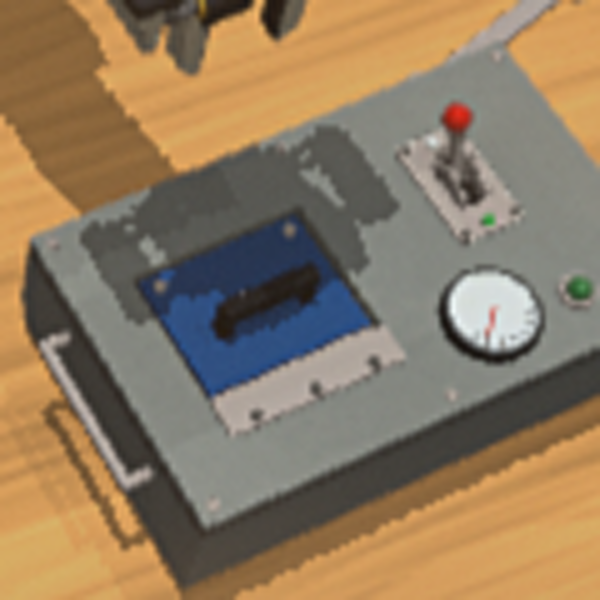

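Run:
```python
from h import *
np.set_printoptions(precision=2,suppress=True)
d=np.load('pics/w14.npz'); T=wristT(d)
a=crop([(115,155),(476,155),(125,434),(472,434)],3,230,0)
for l in ([[34,55,110],[34,-55,110],[-51,55,110],[-51,-55,110]],[[34,55,110],[34,-55,110],[-51,55,118],[-51,-55,118]]):
  x,r=fit([(d,T,l,a)],(544,80,4));print('cover',x,r.round(2).tolist())
a2=crop([(112,443),(473,443),(97,133),(492,133)],3,230,0)
s,r=fit([(d,T,[[-54,59,110],[-54,-59,110],[40,59,110],[40,-59,110]],a2)],(544,80,4));print('seat',s,r.round(2).tolist())
```

```text
cover [544.55  77.74   4.43] [[-0.05, -0.04], [0.93, -0.71], [0.65, 0.74], [-1.58, 0.05]]
cover [544.94  77.84   4.38] [[-0.12, -0.56], [0.9, -1.13], [-0.73, 1.28], [-0.06, 0.66]]
seat [544.68  78.77   4.04] [[-0.43, 0.27], [0.61, 0.34], [0.4, -0.36], [-0.58, -0.16]]
```

Run:
```python
import cv2
im=cv2.imread('pics/w14.png')
a=cv2.resize(im[40:60,255:285],None,fx=12,fy=12,interpolation=0);b=cv2.resize(im[40:60,375:405],None,fx=12,fy=12,interpolation=0)
c=cv2.resize(im[135:155,255:285],None,fx=12,fy=12,interpolation=0);d=cv2.resize(im[135:155,375:405],None,fx=12,fy=12,interpolation=0)
cv2.imwrite('pics/z14.png',cv2.vconcat([cv2.hconcat([a,b]),cv2.hconcat([c,d])]))
```

```text
(no output)
```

View pics/z14.png

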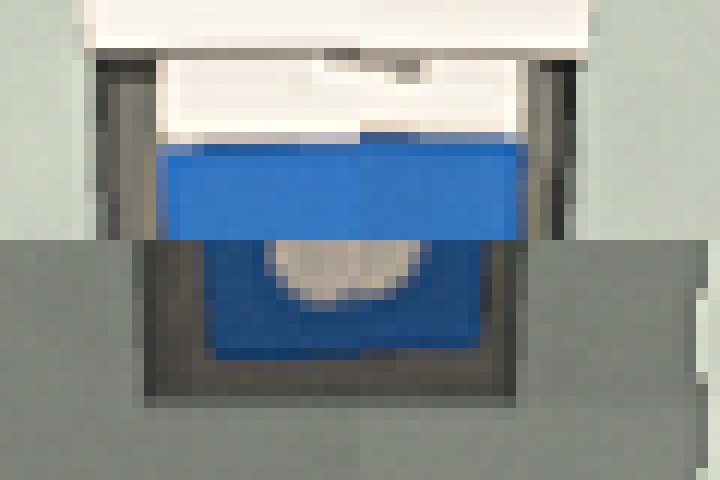

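```bash
cat > ball.py <<'E'
from h import *
from scipy.optimize import least_squares
np.set_printoptions(precision=2,suppress=True)
def red(fn,box):
    im=cv2.imread(f'pics/{fn}.png'); x0,y0,x1,y1=box
    c=im[y0:y1,x0:x1].astype(int); m=((c[...,2]>110)&(c[...,2]>2*c[...,1])&(c[...,2]>2*c[...,0])).astype(np.uint8)
    ct,_=cv2.findContours(m,0,2); k=max(ct,key=cv2.contourArea); (u,v),r=cv2.minEnclosingCircle(k); return np.array([[u+x0,v+y0]]),r
if __name__=='__main__':
    obs=[]
    for fn,b in [('w6',(90,110,140,170)),('w14',(120,120,170,170)),('top0',(185,170,210,195)),('scene0',(435,150,460,175))]:
        p,r=red(fn,b); d=np.load(f'pics/{fn}.npz'); obs.append((d,wristT(d) if fn[0]=='w' else None,p)); print(fn,p,r)
    def sol(o):
        f=lambda p:np.concatenate([(proj(p,dd,TT)-px).ravel() for dd,TT,px in o]); s=least_squares(f,[487,230,152]); return s.x,s.fun
    print(sol(obs)); print(sol(obs[:2])); print(sol(obs[2:]))
E
python3 ball.py
```

```text
w6 [[111.  139.5]] 13.313627243041992
w14 [[145.48 146.22]] 11.137687683105469
top0 [[196. 185.]] 2.2361679077148438
scene0 [[446. 163.]] 2.2361679077148438
(array([486.65, 231.84, 152.02]), array([ 0.27, -0.26, -0.52,  0.4 ,  0.58, -0.1 , -0.02,  0.28]))
(array([487.32, 229.12, 156.36]), array([ 0.09, -0.37, -0.11,  0.44]))
(array([486.08, 232.9 , 152.32]), array([ 0.2 ,  0.09,  0.22, -0.03]))
```

Request:
jog_arm(
  plan=[
    {"grip": 0, "tx": 0.009, "ty": 0.036, "tz": 0, "turn": 0},
    {"grip": 0, "tx": 0.009, "ty": 0.038, "tz": 0, "turn": 0},
    {"grip": 0, "tx": 0.009, "ty": 0.038, "tz": -0.01, "turn": 0},
    {"grip": 0.2, "tx": 0.006, "ty": 0.028, "tz": -0.02, "turn": 0},
    {"grip": 0.2, "tx": 0.003, "ty": 0.012, "tz": -0.015, "turn": 0},
  ],
)

```text
t: 12.05
tcp_pos: [486.8, 236.6, 199.9]
eef_rot: [-179.8, -0.0, 4.4]
contact_force: [-0.4, 0.4, -0.7]
width: 53.8
```

Request:
jog_arm(
  plan=[
    {"grip": 0.2, "tx": 0, "ty": 0, "tz": 0, "turn": 0},
    {"grip": 0.2, "tx": 0, "ty": 0, "tz": 0, "turn": 0},
    {"grip": 0.2, "tx": 0, "ty": 0, "tz": 0, "turn": 0},
    {"grip": 0.2, "tx": 0, "ty": 0, "tz": 0, "turn": 0},
    {"grip": 0.2, "tx": 0, "ty": 0, "tz": 0, "turn": 0},
  ],
)

```text
t: 12.47
tcp_pos: [487.8, 229.4, 202.0]
eef_rot: [-180.0, -0.1, 3.9]
contact_force: [0.6, -0.7, 0.8]
width: 56.0
```

Request:
jog_arm(
  plan=[
    {"grip": 0.2, "tx": 0, "ty": 0, "tz": 0, "turn": 0},
    {"grip": 0.2, "tx": 0, "ty": 0, "tz": 0, "turn": 0},
  ],
)

```text
t: 12.63
tcp_pos: [487.3, 230.2, 201.5]
eef_rot: [-180.0, -0.1, 4.0]
contact_force: [0.1, -0.8, 0.3]
width: 55.7
```

Run:
```python
from h import *
im,s=snap('wrist','w15'); print(s['t'],s['tcp_pos'],s['eef_rot'],s['contact_force'],s['width'])
```

```text
12.6333 [487.33599315 230.15352025 201.47362734] [-1.79981526e+02 -7.17235590e-02  3.95315435e+00] [ 0.11820624 -0.75709796  0.33535853] 55.692494802913004
```

View pics/w15.png

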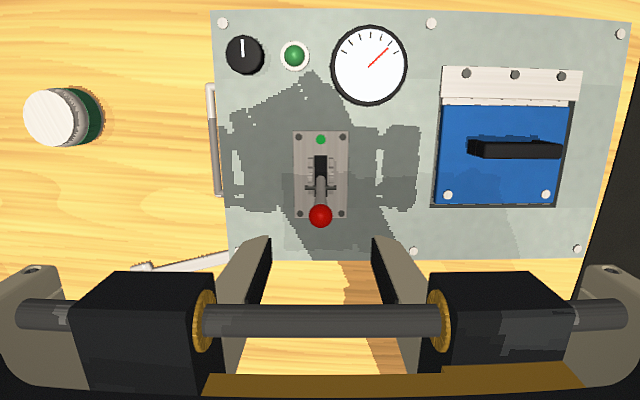

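Run:
```python
from ball import *
p,r=red('w15',(300,195,340,235)); print(p,r)
d=np.load('pics/w15.npz');T=wristT(d)
for z in (152,153.5,155):
    print(z,least_squares(lambda q:(proj([q[0],q[1],z],d,T)-p).ravel(),[487,230]).x)
# pivot plate dots: green / white at z~110.. skip
a=np.radians(4);ex=np.array([np.cos(a),np.sin(a)])
th0=-24; P=lambda r,t:np.array([*(ex*r*np.sin(np.radians(t))),r*np.cos(np.radians(t))])
pts=[P(52,-24),P(55,-24),P(58,-24),P(61,-24)]+[P(61,t) for t in range(-20,25,4)]+[P(52,24)]
print((np.diff(np.array(pts),axis=0)))
```

```text
[[320.04 215.49]] 11.88504695892334
152 [486.62 230.35]
153.5 [487.13 230.38]
155 [487.65 230.41]
[[-1.22 -0.09  2.74]
 [-1.22 -0.09  2.74]
 [-1.22 -0.09  2.74]
 [ 3.94  0.28  1.59]
 [ 4.04  0.28  1.32]
 [ 4.12  0.29  1.03]
 [ 4.18  0.29  0.74]
 [ 4.22  0.3   0.45]
 [ 4.24  0.3   0.15]
 [ 4.24  0.3  -0.15]
 [ 4.22  0.3  -0.45]
 [ 4.18  0.29 -0.74]
 [ 4.12  0.29 -1.03]
 [ 4.04  0.28 -1.32]
 [ 3.94  0.28 -1.59]
 [-3.65 -0.26 -8.22]]
```

Request:
jog_arm(
  plan=[
    {"grip": 0.2, "tx": 0, "ty": -0.0003, "tz": -0.02, "turn": 0},
    {"grip": 0.2, "tx": 0, "ty": 0, "tz": -0.02, "turn": 0},
    {"grip": 0.2, "tx": 0, "ty": 0, "tz": -0.012, "turn": 0},
    {"grip": 0.2, "tx": 0, "ty": 0, "tz": -0.005, "turn": 0},
    {"grip": 0.2, "tx": 0, "ty": 0, "tz": 0, "turn": 0},
  ],
)

```text
t: 13.1
tcp_pos: [486.3, 230.0, 142.8]
eef_rot: [179.9, 0.1, 4.0]
contact_force: [-0.0, -0.0, 1.0]
width: 55.7
```

Request:
jog_arm(
  plan=[
    {"grip": 0.2, "tx": 0, "ty": 0, "tz": 0, "turn": 0},
    {"grip": 0.2, "tx": 0, "ty": 0, "tz": 0, "turn": 0},
    {"grip": 0.2, "tx": 0, "ty": 0, "tz": 0, "turn": 0},
    {"grip": 0.2, "tx": 0, "ty": 0, "tz": 0, "turn": 0},
  ],
)

```text
t: 13.43
tcp_pos: [487.5, 230.8, 144.6]
eef_rot: [-180.0, -0.1, 4.0]
contact_force: [-0.3, -0.2, 0.7]
width: 55.9
```

Run:
```python
from h import *
im,s=snap('wrist','w16'); print(s['t'],s['tcp_pos'],s['eef_rot'],s['contact_force'],s['width'])
cv2.imwrite('pics/w16c.png',im['color'][100:400,170:470])
```

```text
13.4333 [487.47729376 230.76261581 144.56085539] [-1.79958443e+02 -9.30015540e-02  4.02202119e+00] [-0.28420634 -0.18542274  0.73420092] 55.90918131965014
```

View pics/w16c.png

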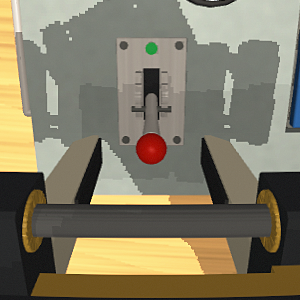

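Ball at about (321,250), centred between the jaws. Close firmly.

Request:
jog_arm(
  plan=[
    {"grip": -1, "tx": 0, "ty": 0, "tz": 0, "turn": 0},
    {"grip": -1, "tx": 0, "ty": 0, "tz": 0, "turn": 0},
    {"grip": -1, "tx": 0, "ty": 0, "tz": 0, "turn": 0},
    {"grip": -1, "tx": 0, "ty": 0, "tz": 0, "turn": 0},
    {"grip": -1, "tx": 0, "ty": 0, "tz": 0, "turn": 0},
  ],
  grip_force=45,
)

```text
t: 13.9
tcp_pos: [487.0, 230.5, 143.7]
eef_rot: [-180.0, -0.0, 4.0]
contact_force: [-0.6, 0.8, 0.1]
width: 27.0
```

Request:
jog_arm(
  plan=[
    {"grip": -1, "tx": 0, "ty": 0, "tz": 0, "turn": 0},
    {"grip": -1, "tx": 0, "ty": 0, "tz": 0, "turn": 0},
    {"grip": -1, "tx": 0, "ty": 0, "tz": 0, "turn": 0},
  ],
)

```text
t: 14.15
tcp_pos: [487.0, 230.8, 143.6]
eef_rot: [-180.0, -0.0, 4.0]
contact_force: [1.2, 0.5, -1.3]
width: 13.0
```

Request:
jog_arm(
  plan=[
    {"grip": -1, "tx": 0, "ty": 0, "tz": 0, "turn": 0},
    {"grip": -1, "tx": 0, "ty": 0, "tz": 0, "turn": 0},
  ],
)

```text
t: 14.32
tcp_pos: [487.0, 230.7, 143.6]
eef_rot: [-180.0, 0.0, 4.0]
contact_force: [-0.8, 2.0, -2.3]
width: 12.5
```

Run:
```python
from h import *
im,s=snap('wrist','w17'); print(s['t'],s['tcp_pos'],s['eef_rot'],s['contact_force'],s['width'])
cv2.imwrite('pics/w17c.png',cv2.resize(im['color'][120:320,220:420],None,fx=3,fy=3))
im2,_=snap('scene','s17')
cv2.imwrite('pics/s17c.png',cv2.resize(im2['color'][120:220,400:500],None,fx=6,fy=6,interpolation=2))
```

```text
14.3167 [486.96011295 230.74901849 143.57528589] [-1.79977200e+02  3.15835385e-04  4.03143547e+00] [-0.83330896  1.96326103 -2.32511821] 12.46052838165248
```

View pics/w17c.png

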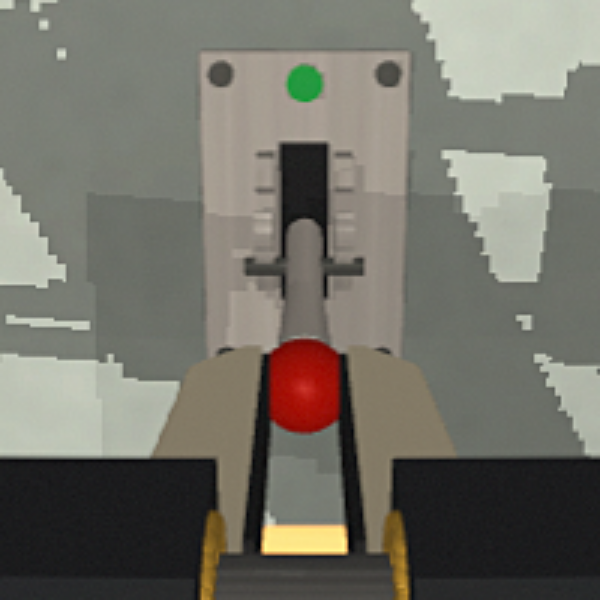

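View pics/s17c.png

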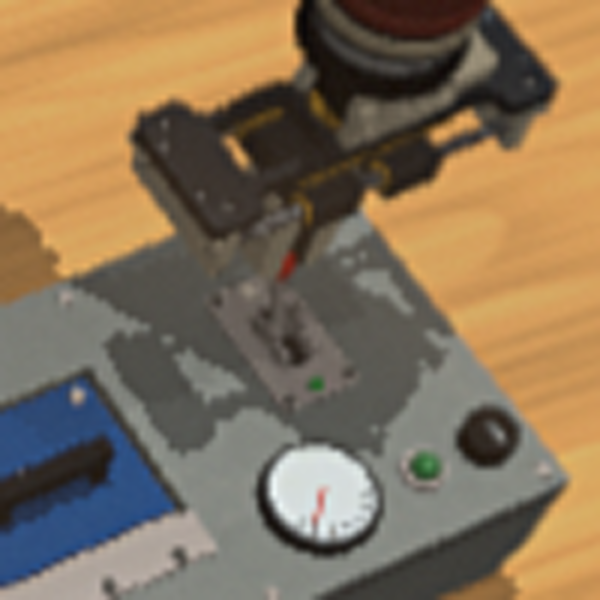

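Request:
jog_arm(
  plan=[
    {"grip": -1, "tx": -0.0012, "ty": -0.0001, "tz": 0.0027, "turn": 0},
    {"grip": -1, "tx": -0.0012, "ty": -0.0001, "tz": 0.0027, "turn": 0},
    {"grip": -1, "tx": -0.0012, "ty": -0.0001, "tz": 0.0027, "turn": 0},
    {"grip": -1, "tx": 0, "ty": 0, "tz": 0, "turn": 0},
    {"grip": -1, "tx": 0, "ty": 0, "tz": 0, "turn": 0},
  ],
)

```text
t: 14.83
tcp_pos: [483.5, 230.4, 151.9]
eef_rot: [-180.0, -0.0, 4.0]
contact_force: [2.1, 2.2, -5.6]
width: 12.9
```

Run:
```python
from h import *
im,s=snap('wrist','w18'); print(s['t'],s['tcp_pos'],s['eef_rot'],s['contact_force'],s['width'])
cv2.imwrite('pics/w18c.png',cv2.resize(im['color'][120:320,220:420],None,fx=3,fy=3))
```

```text
14.8333 [483.47087735 230.37712939 151.85058195] [-1.79976126e+02 -3.09235897e-02  4.03458659e+00] [ 2.13808983  2.1695107  -5.57669735] 12.936985331191867
```

View pics/w18c.png

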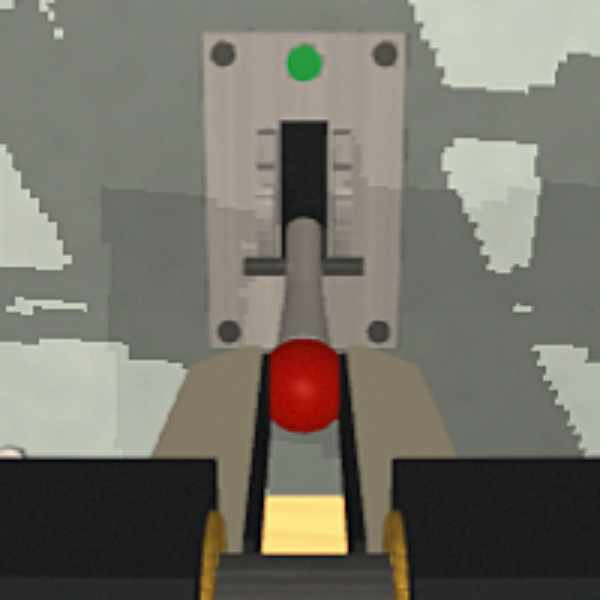

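Request:
jog_arm(
  plan=[
    {"grip": -1, "tx": 0.0039, "ty": 0.0003, "tz": 0.0016, "turn": 0},
    {"grip": -1, "tx": 0.004, "ty": 0.0003, "tz": 0.0013, "turn": 0},
    {"grip": -1, "tx": 0.0041, "ty": 0.0003, "tz": 0.001, "turn": 0},
    {"grip": -1, "tx": 0, "ty": 0, "tz": 0, "turn": 0},
  ],
)

```text
t: 15.22
tcp_pos: [497.2, 230.6, 156.7]
eef_rot: [180.0, -0.1, 4.0]
contact_force: [0.7, 1.1, -0.4]
width: 0.9
```

Run:
```python
from h import *
im,s=snap('wrist','w19'); print(s['t'],s['tcp_pos'],s['eef_rot'],s['contact_force'],s['width'])
cv2.imwrite('pics/w19c.png',cv2.resize(im['color'][120:320,220:420],None,fx=3,fy=3))
```

```text
15.2167 [497.17723942 230.57229452 156.73182701] [ 1.79981972e+02 -1.33689571e-01  3.95433359e+00] [ 0.6627234   1.13104294 -0.44278055] 0.8932484339884803
```

View pics/w19c.png

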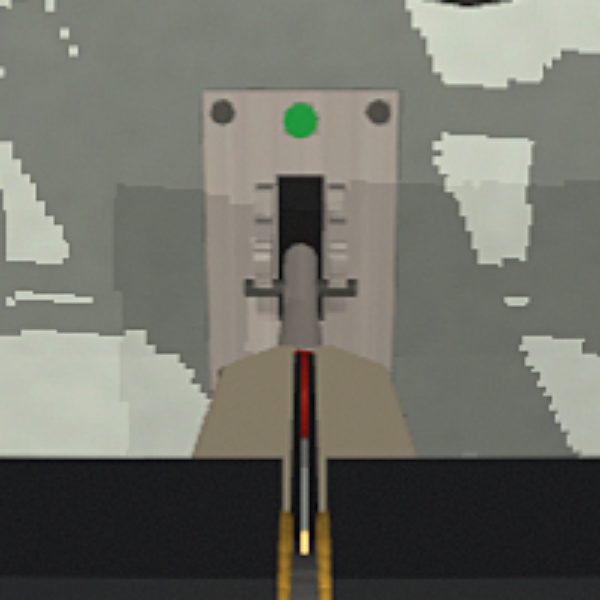

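Request:
jog_arm(
  plan=[
    {"grip": 0.2, "tx": 0, "ty": 0, "tz": 0, "turn": 0},
    {"grip": 0.2, "tx": 0, "ty": 0, "tz": 0, "turn": 0},
    {"grip": 0.2, "tx": 0, "ty": 0, "tz": 0, "turn": 0},
    {"grip": 0.2, "tx": 0, "ty": 0, "tz": 0, "turn": 0},
    {"grip": 0.2, "tx": 0, "ty": 0, "tz": 0, "turn": 0},
  ],
)

```text
t: 15.68
tcp_pos: [495.3, 231.1, 155.8]
eef_rot: [-180.0, -0.0, 4.0]
contact_force: [0.2, 0.5, -0.5]
width: 29.5
```

Run:
```python
from ball import *
im,s=snap('wrist','w20'); print(s['t'],s['tcp_pos'],s['eef_rot'],s['contact_force'],s['width'])
cv2.imwrite('pics/w20c.png',cv2.resize(im['color'][120:320,220:420],None,fx=3,fy=3))
for fn,b in (('w16',(300,230,345,275)),('w20',(300,230,345,290))):
  p,r=red(fn,b); d=np.load(f'pics/{fn}.npz');T=wristT(d)
  c=np.linalg.norm(least_squares(lambda q:(proj([q[0],q[1],153.5],d,T)-p).ravel(),[487,230]).x-T[:2,3])
  print(p,r,least_squares(lambda q:(proj([q[0],q[1],153.5],d,T)-p).ravel(),[487,230]).x, 'depth from r', 323*9/r, T[:3,3])
```

```text
15.6833 [495.31 231.06 155.83] [-180.     -0.      4.03] [ 0.19  0.48 -0.51] 29.467491282930613
[[320.96 248.27]] 15.56871223449707 [487.06 230.27] depth from r 186.72064562659747 [565.48 235.7  323.67]
[[320.64 248.98]] 14.612106323242188 [489.19 230.36] depth from r 198.9446241146009 [573.58 236.16 334.81]
```

View pics/w20c.png

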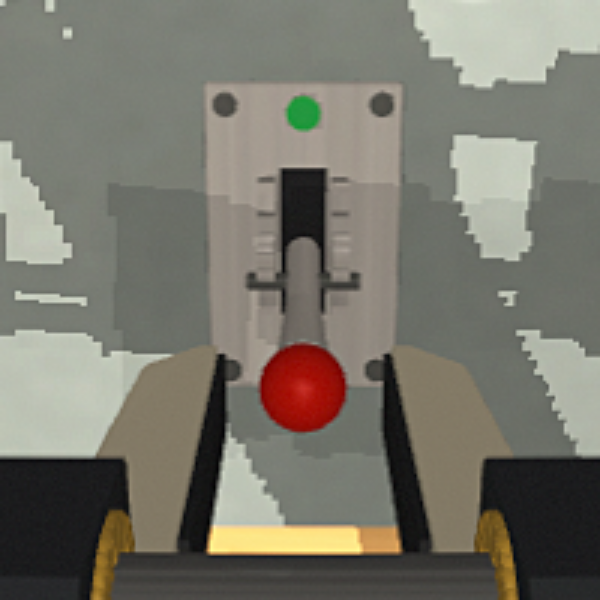

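Request:
jog_arm(
  plan=[
    {"grip": 0.0, "tx": 0, "ty": 0, "tz": 0, "turn": 0},
    {"grip": 0.0, "tx": -0.005, "ty": -0.0003, "tz": -0.006, "turn": 0},
    {"grip": 0.0, "tx": -0.003, "ty": -0.0003, "tz": -0.006, "turn": 0},
    {"grip": 0.0, "tx": -0.0011, "ty": 0, "tz": -0.0022, "turn": 0},
    {"grip": 0.0, "tx": 0, "ty": 0, "tz": 0, "turn": 0},
  ],
)

```text
t: 16.15
tcp_pos: [485.0, 230.2, 140.5]
eef_rot: [179.9, 0.1, 4.1]
contact_force: [-1.1, -1.0, 0.0]
width: 46.7
```

Request:
jog_arm(
  plan=[
    {"grip": -0.3, "tx": 0, "ty": 0, "tz": 0, "turn": 0},
    {"grip": -0.3, "tx": 0, "ty": 0, "tz": 0, "turn": 0},
    {"grip": -0.3, "tx": 0, "ty": 0, "tz": 0, "turn": 0},
    {"grip": -0.3, "tx": 0, "ty": 0, "tz": 0, "turn": 0},
    {"grip": -0.3, "tx": 0, "ty": 0, "tz": 0, "turn": 0},
  ],
)

```text
t: 16.57
tcp_pos: [486.5, 230.5, 141.7]
eef_rot: [-180.0, -0.0, 4.0]
contact_force: [-0.1, 0.3, -0.5]
width: 32.6
```

Run:
```python
from ball import *
im,s=snap('wrist','w21'); print(s['t'],s['tcp_pos'],s['eef_rot'],s['contact_force'],s['width'])
cv2.imwrite('pics/w21c.png',cv2.resize(im['color'][120:320,220:420],None,fx=3,fy=3))
for fn,b in (('w21',(300,225,345,275)),):
  p,r=red(fn,b); d=np.load(f'pics/{fn}.npz');T=wristT(d)
  print(p,r,least_squares(lambda q:(proj([q[0],q[1],153.5],d,T)-p).ravel(),[487,230]).x)
```

```text
16.5667 [486.51 230.53 141.69] [-179.99   -0.03    4.02] [-0.14  0.31 -0.51] 32.56710463549282
[[320.77 245.31]] 15.936235427856445 [489.24 230.37]
```

View pics/w21c.png

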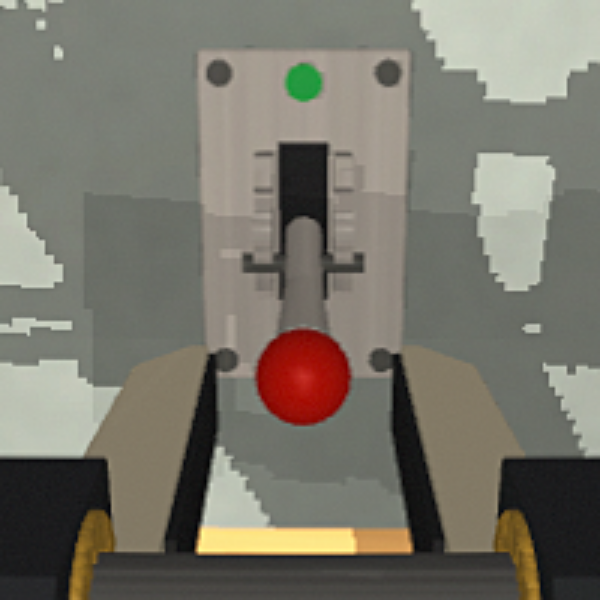

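Request:
jog_arm(
  plan=[
    {"grip": -0.5, "tx": 0.0022, "ty": 0, "tz": 0, "turn": 0},
    {"grip": -0.5, "tx": 0, "ty": 0, "tz": 0, "turn": 0},
    {"grip": -1, "tx": 0, "ty": 0, "tz": 0, "turn": 0},
    {"grip": -1, "tx": 0, "ty": 0, "tz": 0, "turn": 0},
    {"grip": -1, "tx": 0, "ty": 0, "tz": 0, "turn": 0},
  ],
  grip_force=30,
)

```text
t: 17.03
tcp_pos: [488.5, 230.8, 141.6]
eef_rot: [-180.0, -0.0, 4.0]
contact_force: [0.3, 0.2, -0.1]
width: 15.7
```

Request:
jog_arm(
  plan=[
    {"grip": -1, "tx": 0, "ty": 0, "tz": 0, "turn": 0},
    {"grip": -1, "tx": 0, "ty": 0, "tz": 0, "turn": 0},
    {"grip": -1, "tx": 0, "ty": 0, "tz": 0, "turn": 0},
    {"grip": -1, "tx": 0, "ty": 0, "tz": 0, "turn": 0},
    {"grip": -1, "tx": 0, "ty": 0, "tz": 0, "turn": 0},
  ],
  grip_force=60,
)

```text
t: 17.45
tcp_pos: [488.5, 230.8, 141.7]
eef_rot: [-180.0, -0.0, 4.0]
contact_force: [0.1, 1.1, 0.5]
width: 14.7
```

Run:
```python
from ball import *
im,s=snap('wrist','w22'); print(s['t'],s['tcp_pos'],s['eef_rot'],s['contact_force'],s['width'])
cv2.imwrite('pics/w22c.png',cv2.resize(im['color'][120:320,220:420],None,fx=3,fy=3))
```

```text
17.45 [488.52 230.78 141.68] [-179.97   -0.02    4.04] [0.06 1.06 0.54] 14.706865802356512
```

View pics/w22c.png

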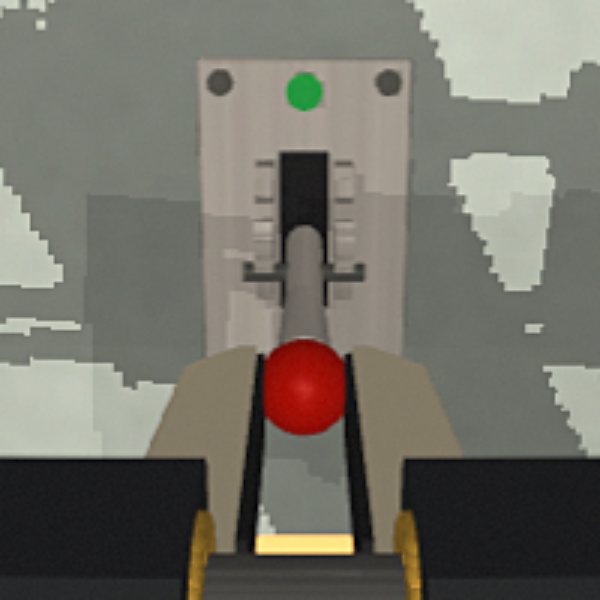

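Request:
jog_arm(
  plan=[
    {"grip": -1, "tx": -0.0007, "ty": 0, "tz": 0.0018, "turn": 0},
    {"grip": -1, "tx": -0.0007, "ty": -0.0001, "tz": 0.0018, "turn": 0},
    {"grip": -1, "tx": -0.0007, "ty": 0, "tz": 0.0018, "turn": 0},
    {"grip": -1, "tx": -0.0007, "ty": -0.0001, "tz": 0.0017, "turn": 0},
    {"grip": -1, "tx": 0, "ty": 0, "tz": 0, "turn": 0},
  ],
)

```text
t: 17.92
tcp_pos: [485.8, 230.5, 148.7]
eef_rot: [-180.0, -0.0, 4.0]
contact_force: [2.1, 1.6, -6.6]
width: 14.8
```

Request:
jog_arm(
  plan=[
    {"grip": -1, "tx": 0, "ty": 0, "tz": 0, "turn": 0},
    {"grip": -1, "tx": 0, "ty": 0, "tz": 0, "turn": 0},
  ],
)

```text
t: 18.08
tcp_pos: [485.8, 230.5, 148.6]
eef_rot: [-180.0, -0.0, 4.0]
contact_force: [1.9, 2.5, -5.3]
width: 14.8
```

Run:
```python
from ball import *
im,s=snap('wrist','w23'); print(s['t'],s['tcp_pos'],s['eef_rot'],s['contact_force'],s['width'])
cv2.imwrite('pics/w23c.png',cv2.resize(im['color'][120:320,220:420],None,fx=3,fy=3))
```

```text
18.0833 [485.82 230.46 148.55] [-179.98   -0.02    4.03] [ 1.95  2.48 -5.29] 14.755596909302392
```

View pics/w23c.png

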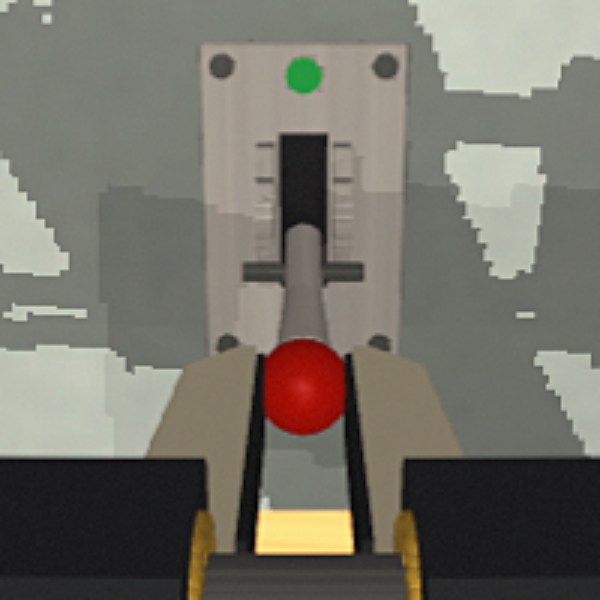

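Request:
jog_arm(
  plan=[
    {"grip": -1, "tx": 0.0019, "ty": 0.0001, "tz": 0.0008, "turn": 0},
    {"grip": -1, "tx": 0.0019, "ty": 0.0002, "tz": 0.0007, "turn": 0},
    {"grip": -1, "tx": 0.002, "ty": 0.0001, "tz": 0.0006, "turn": 0},
    {"grip": -1, "tx": 0, "ty": 0, "tz": 0, "turn": 0},
  ],
)

```text
t: 18.47
tcp_pos: [490.5, 230.7, 150.2]
eef_rot: [180.0, 0.2, 4.0]
contact_force: [-0.7, 2.7, -6.0]
width: 15.0
```

Run:
```python
from ball import *
im,s=snap('wrist','w24'); print(s['t'],s['tcp_pos'],s['eef_rot'],s['contact_force'],s['width'])
cv2.imwrite('pics/w24c.png',cv2.resize(im['color'][120:320,220:420],None,fx=3,fy=3))
```

```text
18.4667 [490.52 230.72 150.25] [179.98   0.15   4.03] [-0.7   2.74 -6.04] 14.962805709601902
```

View pics/w24c.png

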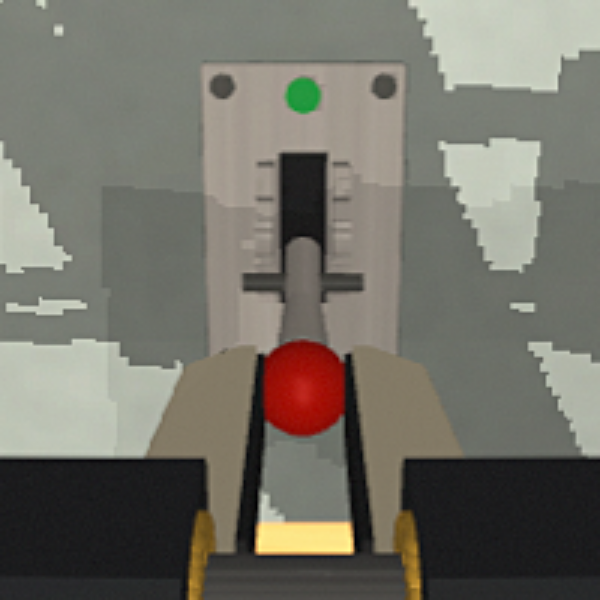

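Request:
jog_arm(
  plan=[
    {"grip": -1, "tx": 0.002, "ty": 0.0001, "tz": 0.0006, "turn": 0},
    {"grip": -1, "tx": 0.002, "ty": 0.0002, "tz": 0.0005, "turn": 0},
    {"grip": -1, "tx": 0.002, "ty": 0.0001, "tz": 0.0005, "turn": 0},
    {"grip": -1, "tx": 0.0021, "ty": 0.0002, "tz": 0.0004, "turn": 0},
    {"grip": -1, "tx": 0, "ty": 0, "tz": 0, "turn": 0},
  ],
)

```text
t: 18.93
tcp_pos: [499.8, 231.4, 152.7]
eef_rot: [-180.0, 0.0, 4.0]
contact_force: [-2.1, 2.5, -5.0]
width: 13.0
```

Run:
```python
from ball import *
im,s=snap('wrist','w25'); print(s['t'],s['tcp_pos'],s['eef_rot'],s['contact_force'],s['width'])
cv2.imwrite('pics/w25c.png',cv2.resize(im['color'][120:320,220:420],None,fx=3,fy=3))
```

```text
18.9333 [499.79 231.38 152.69] [-179.99    0.      4.02] [-2.14  2.52 -4.95] 13.04913920891169
```

View pics/w25c.png

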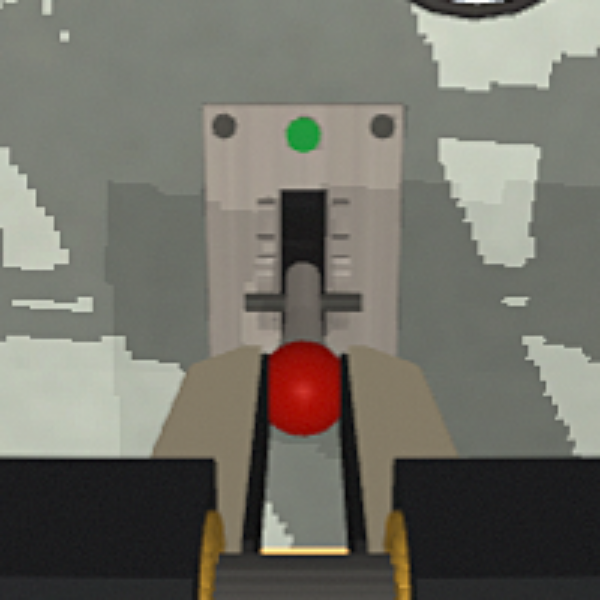

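```bash
cat > bat.py <<'E'
from ball import *
a=np.radians(4.0); ex=np.array([np.cos(a),np.sin(a)])
B=np.array([487.1,230.4]); PV=np.array([*(B+21.15*ex),106.])
def bp(t,r,s=0): return PV+np.r_[ex*np.sin(t)*r,np.cos(t)*r]
def run(fn,ballrow,pinrow):
    d=np.load(f'pics/{fn}.npz');T=wristT(d)
    f=lambda q:[proj(bp(q[0],q[1]*100),d,T)[0,1]-ballrow, proj(bp(q[0],q[1]*100-34),d,T)[0,1]-pinrow]
    s=least_squares(f,[-.3,.55]); t,r=s.x[0],s.x[1]*100; b=bp(t,r); v=b-d['pos']
    print(fn,'throw %.3f pull %.1f'%(t+.4189,r-52),'ball-grasp: x %.1f z %.1f'%(v[:2]@ex,v[2]-11),s.cost)
if __name__=='__main__':
    for fn,br,pr in [('w16',249.5,211),('w17',386/3+120,267/3+120),('w18',386/3+120,267/3+120),('w22',387/3+120,272/3+120),('w23',387/3+120,272/3+120),('w24',388/3+120,282/3+120),('w25',388.5/3+120,302/3+120)]:
        run(fn,br-.3,pr-.3)
E
python3 bat.py
```

```text
w16 throw 0.046 pull 3.0 ball-grasp: x 0.7 z 1.7 2.0194839173657902e-27
w17 throw 0.004 pull 0.4 ball-grasp: x 0.2 z -0.6 4.0389678347315804e-28
w18 throw 0.002 pull 9.2 ball-grasp: x 0.0 z -0.9 3.2311742677852644e-27
w22 throw 0.050 pull -0.2 ball-grasp: x 1.0 z 1.7 1.6155871338926322e-27
w23 throw 0.050 pull 7.3 ball-grasp: x 1.1 z 1.8 1.6155871338926322e-27
w24 throw 0.123 pull 6.8 ball-grasp: x 0.6 z 1.0 8.766175788501422e-24
w25 throw 0.262 pull 5.4 ball-grasp: x -0.5 z -1.0 1.3732490638087374e-26
```

Request:
jog_arm(
  plan=[
    {"grip": -0.4, "tx": 0, "ty": 0, "tz": 0, "turn": 0},
    {"grip": -0.4, "tx": 0, "ty": 0, "tz": 0, "turn": 0},
    {"grip": -0.4, "tx": 0, "ty": 0, "tz": 0, "turn": 0},
    {"grip": -0.4, "tx": 0, "ty": 0, "tz": 0, "turn": 0},
  ],
)

```text
t: 19.32
tcp_pos: [501.2, 230.5, 153.7]
eef_rot: [180.0, -0.2, 4.0]
contact_force: [-0.2, 0.4, -0.1]
width: 27.9
```

Run:
```python
from ball import *
im,s=snap('wrist','w26'); print(s['t'],s['tcp_pos'],s['eef_rot'],s['contact_force'],s['width'])
cv2.imwrite('pics/w26c.png',cv2.resize(im['color'][120:320,220:420],None,fx=3,fy=3))
```

```text
19.3167 [501.22 230.53 153.75] [179.98  -0.19   3.95] [-0.25  0.4  -0.05] 27.89301052076382
```

View pics/w26c.png

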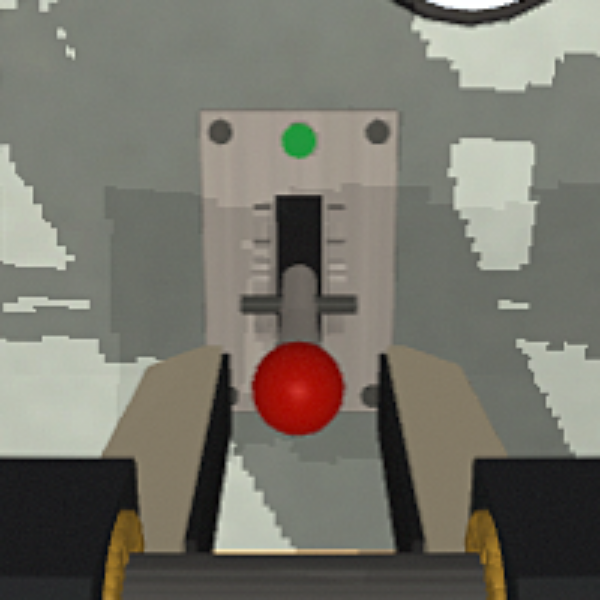

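```bash
python3 -c "
from bat import *
run('w26',388.5/3+119.7,303.5/3+119.7)"
```

```text
w26 throw 0.262 pull 4.0 ball-grasp: x -1.7 z -3.4 3.2311742677852644e-27
```

Request:
jog_arm(
  plan=[
    {"grip": -0.4, "tx": 0, "ty": 0, "tz": -0.003, "turn": 0},
    {"grip": -0.4, "tx": -0.001, "ty": 0, "tz": -0.003, "turn": 0},
    {"grip": -0.4, "tx": 0, "ty": 0, "tz": 0, "turn": 0},
    {"grip": -0.4, "tx": 0, "ty": 0, "tz": 0, "turn": 0},
  ],
)

```text
t: 19.7
tcp_pos: [498.3, 231.1, 146.4]
eef_rot: [180.0, 0.0, 4.0]
contact_force: [1.0, 0.1, 0.4]
width: 27.6
```

Request:
jog_arm(
  plan=[
    {"grip": -1, "tx": 0, "ty": 0, "tz": 0, "turn": 0},
    {"grip": -1, "tx": 0, "ty": 0, "tz": 0, "turn": 0},
    {"grip": -1, "tx": 0, "ty": 0, "tz": 0, "turn": 0},
    {"grip": -1, "tx": 0, "ty": 0, "tz": 0, "turn": 0},
    {"grip": -1, "tx": 0, "ty": 0, "tz": 0, "turn": 0},
  ],
)

```text
t: 20.12
tcp_pos: [498.6, 231.5, 146.8]
eef_rot: [-180.0, -0.0, 4.0]
contact_force: [0.4, 1.0, -0.8]
width: 15.1
```

Run:
```python
from ball import *
im,s=snap('wrist','w27'); print(s['t'],s['tcp_pos'],s['eef_rot'],s['contact_force'],s['width'])
cv2.imwrite('pics/w27c.png',cv2.resize(im['color'][120:320,220:420],None,fx=3,fy=3))
```

```text
20.1167 [498.63 231.47 146.79] [-179.98   -0.01    4.03] [ 0.44  1.04 -0.79] 15.134024410807914
```

View pics/w27c.png

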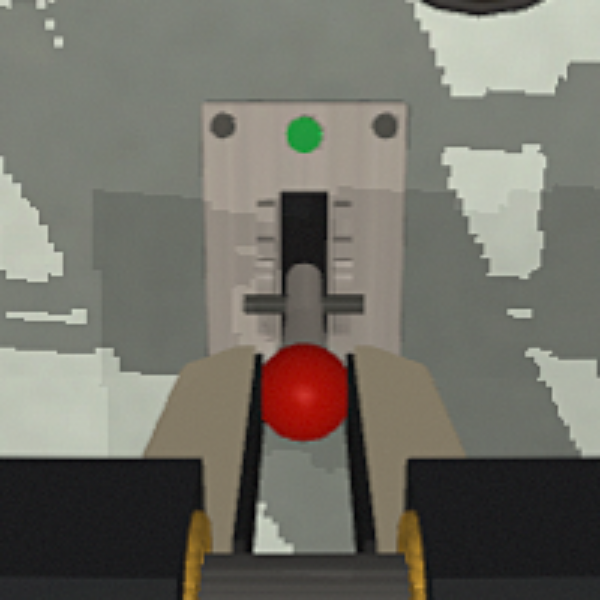

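Request:
jog_arm(
  plan=[
    {"grip": -1, "tx": -0.0003, "ty": 0, "tz": 0.0015, "turn": 0},
    {"grip": -1, "tx": -0.0003, "ty": 0, "tz": 0.0015, "turn": 0},
    {"grip": -1, "tx": 0, "ty": 0, "tz": 0, "turn": 0},
    {"grip": -1, "tx": 0, "ty": 0, "tz": 0, "turn": 0},
  ],
)

```text
t: 20.5
tcp_pos: [497.8, 231.4, 149.3]
eef_rot: [-180.0, 0.0, 4.0]
contact_force: [0.1, 2.0, -5.7]
width: 15.3
```

Run:
```python
from ball import *
im,s=snap('wrist','w28'); print(s['t'],s['tcp_pos'],s['eef_rot'],s['contact_force'],s['width'])
cv2.imwrite('pics/w28c.png',cv2.resize(im['color'][120:320,220:420],None,fx=3,fy=3))
```

```text
20.5 [497.85 231.43 149.34] [-179.99    0.02    4.04] [ 0.1   1.96 -5.65] 15.342504459558846
```

View pics/w28c.png

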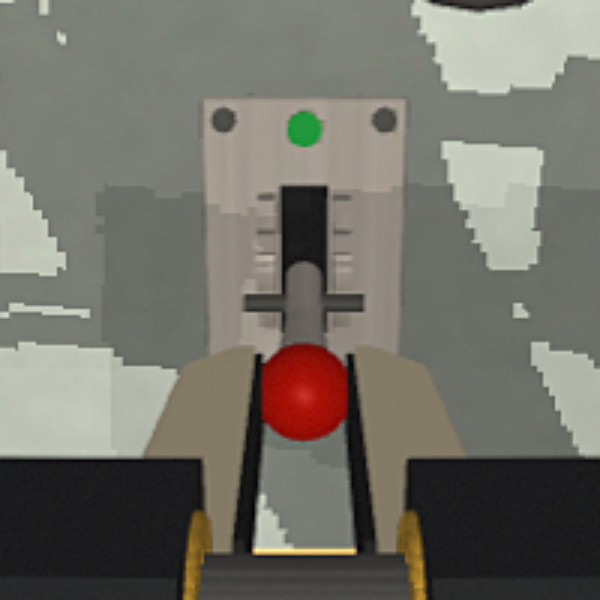

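Request:
jog_arm(
  plan=[
    {"grip": -1, "tx": 0.002, "ty": 0.0001, "tz": 0.0004, "turn": 0},
    {"grip": -1, "tx": 0.0021, "ty": 0.0001, "tz": 0.0004, "turn": 0},
    {"grip": -1, "tx": 0.0021, "ty": 0.0001, "tz": 0.0003, "turn": 0},
    {"grip": -1, "tx": 0.0021, "ty": 0.0002, "tz": 0.0002, "turn": 0},
    {"grip": -1, "tx": 0, "ty": 0, "tz": 0, "turn": 0},
  ],
)

```text
t: 20.97
tcp_pos: [504.8, 231.8, 150.3]
eef_rot: [180.0, 0.2, 4.0]
contact_force: [-2.7, 1.0, -7.4]
width: 15.4
```

Run:
```python
from ball import *
im,s=snap('wrist','w29'); print(s['t'],s['tcp_pos'],s['eef_rot'],s['contact_force'],s['width'])
cv2.imwrite('pics/w29c.png',cv2.resize(im['color'][120:320,220:420],None,fx=3,fy=3))
```

```text
20.9667 [504.8  231.8  150.34] [179.97   0.22   4.04] [-2.72  1.02 -7.39] 15.383235158339142
```

View pics/w29c.png

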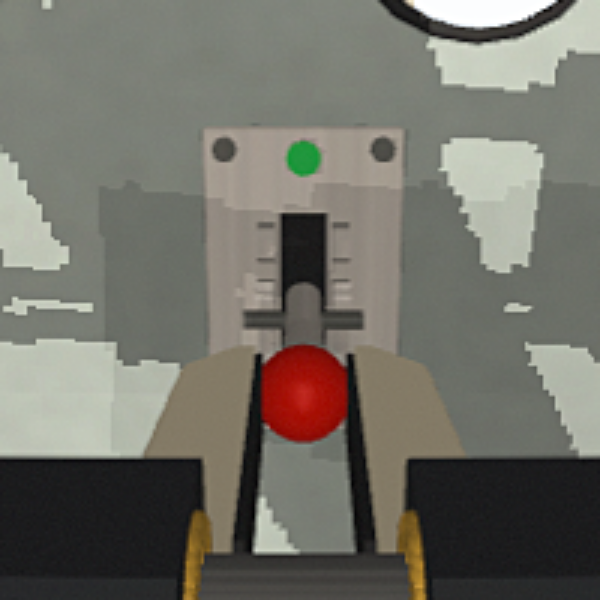

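Request:
jog_arm(
  plan=[
    {"grip": -1, "tx": 0.0021, "ty": 0.0001, "tz": 0.0001, "turn": 0},
    {"grip": -1, "tx": 0.0021, "ty": 0.0001, "tz": 0.0001, "turn": 0},
    {"grip": -1, "tx": 0.0021, "ty": 0.0002, "tz": 0, "turn": 0},
    {"grip": -1, "tx": 0.0021, "ty": 0.0001, "tz": 0, "turn": 0},
    {"grip": -1, "tx": 0.0021, "ty": 0.0002, "tz": -0.0001, "turn": 0},
  ],
)

```text
t: 21.43
tcp_pos: [516.3, 232.9, 151.0]
eef_rot: [-180.0, 0.1, 4.0]
contact_force: [-5.0, 1.8, -5.6]
width: 14.9
```

```bash
python3 - <<'E'
from ball import *
im,s=snap('wrist','w30'); print(s['t'],s['tcp_pos'],s['eef_rot'],s['contact_force'],s['width'])
cv2.imwrite('pics/w30c.png',cv2.resize(im['color'][120:320,220:420],None,fx=3,fy=3))
E
python3 -c "
from bat import *
run('w28',392/3+119.7,302/3+119.7)
run('w29',393/3+119.7,320/3+119.7)"
```

```text
21.4333 [516.26 232.85 151.04] [-179.97    0.08    3.99] [-4.97  1.83 -5.62] 14.927276822038671
w28 throw 0.254 pull 6.4 ball-grasp: x 0.8 z 3.3 8.077935669463161e-28
w29 throw 0.384 pull 8.1 ball-grasp: x 1.3 z 4.7 2.0194839173657902e-27
```

View pics/w30c.png

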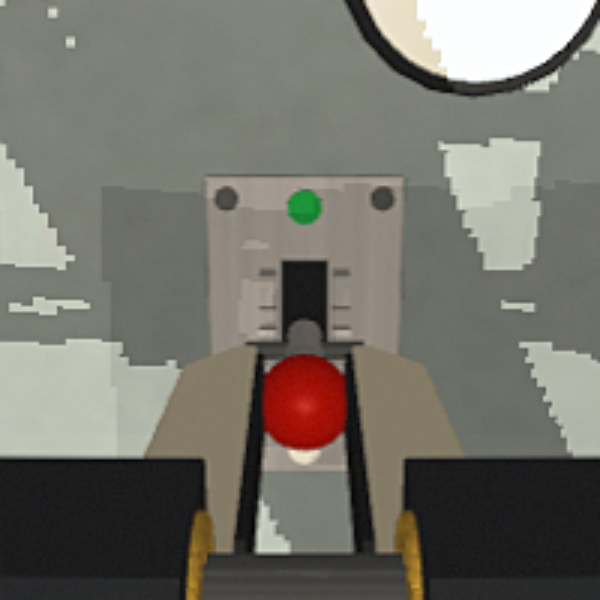

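```bash
python3 -c "
from bat import *
run('w30',402/3+119.7,344/3+119.7)"
```

```text
w30 throw 0.472 pull -1.1 ball-grasp: x -5.4 z -5.2 1.2924697071141057e-26
```

Request:
jog_arm(
  plan=[
    {"grip": -0.4, "tx": 0, "ty": 0, "tz": 0, "turn": 0},
    {"grip": -0.4, "tx": 0, "ty": 0, "tz": 0, "turn": 0},
    {"grip": -0.4, "tx": 0, "ty": 0, "tz": 0, "turn": 0},
    {"grip": -0.4, "tx": 0, "ty": 0, "tz": 0, "turn": 0},
  ],
)

```text
t: 21.82
tcp_pos: [519.0, 232.0, 152.5]
eef_rot: [-180.0, -0.3, 4.0]
contact_force: [-0.1, -0.0, 0.1]
width: 27.7
```

Run:
```python
from ball import *
im,s=snap('wrist','w31'); print(s['t'],s['tcp_pos'],s['eef_rot'],s['contact_force'],s['width'])
cv2.imwrite('pics/w31c.png',cv2.resize(im['color'][120:320,220:420],None,fx=3,fy=3))
```

```text
21.8167 [518.97 232.   152.45] [-179.99   -0.27    3.95] [-0.12 -0.02  0.09] 27.656443437128125
```

View pics/w31c.png

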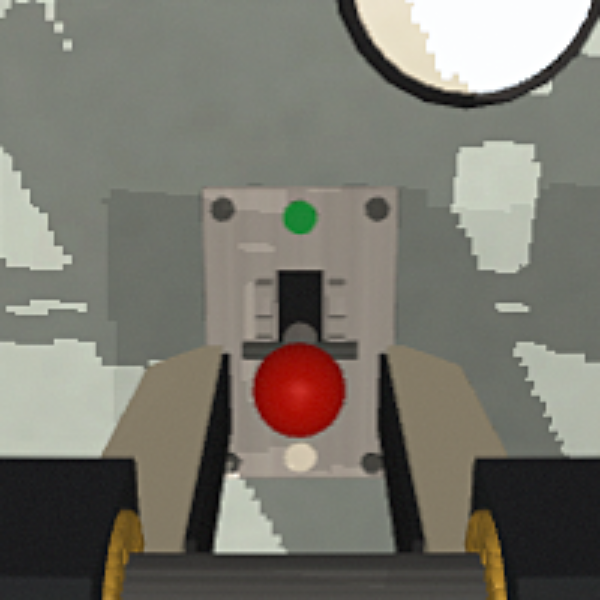

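```bash
python3 -c "
from bat import *
p,r=red('w31',(295,225,345,275));print(p,r)
run('w31',p[0,1],350/3+119.7)
run('w31',p[0,1],352/3+119.7)
d=np.load('pics/w31.npz');T=wristT(d)
for pl in (4,5,6):
  s=least_squares(lambda q:proj(bp(q[0],52+pl),d,T)[0,1]-p[0,1],[.1]);b=bp(s.x[0],52+pl);v=b-d['pos'];print(pl,s.x+.419,v[:2]@ex,v[2]-11)"
```

```text
[[319.31 249.87]] 15.484886169433594
w31 throw 0.582 pull 3.6 ball-grasp: x -1.7 z -2.6 1.5619193487886363e-21
w31 throw 0.600 pull 7.6 ball-grasp: x -0.0 z 1.1 8.077935669463161e-27
4 [0.58] -1.5569880634226525 -2.211158796173663
5 [0.59] -1.120480278193188 -1.2707472691255077
6 [0.59] -0.6845352080297742 -0.3315480439948715
```

Request:
jog_arm(
  plan=[
    {"grip": -0.4, "tx": 0.001, "ty": 0, "tz": -0.003, "turn": 0},
    {"grip": -0.4, "tx": 0, "ty": 0, "tz": 0, "turn": 0},
    {"grip": -0.4, "tx": 0, "ty": 0, "tz": 0, "turn": 0},
    {"grip": -1, "tx": 0, "ty": 0, "tz": 0, "turn": 0},
    {"grip": -1, "tx": 0, "ty": 0, "tz": 0, "turn": 0},
  ],
)

```text
t: 22.28
tcp_pos: [517.8, 232.5, 148.1]
eef_rot: [-180.0, -0.0, 4.0]
contact_force: [-0.3, -0.1, 0.3]
width: 18.9
```

Request:
jog_arm(
  plan=[
    {"grip": -1, "tx": 0, "ty": 0, "tz": 0, "turn": 0},
    {"grip": -1, "tx": 0, "ty": 0, "tz": 0, "turn": 0},
    {"grip": -1, "tx": 0, "ty": 0, "tz": 0, "turn": 0},
    {"grip": -1, "tx": 0.0003, "ty": 0, "tz": 0.0013, "turn": 0},
    {"grip": -1, "tx": 0.0002, "ty": 0, "tz": 0.0012, "turn": 0},
  ],
)

```text
t: 22.7
tcp_pos: [517.3, 232.7, 149.7]
eef_rot: [-180.0, 0.1, 4.0]
contact_force: [-0.9, 1.5, -5.6]
width: 14.9
```

Request:
jog_arm(
  plan=[
    {"grip": -1, "tx": 0, "ty": 0, "tz": 0, "turn": 0},
    {"grip": -1, "tx": 0, "ty": 0, "tz": 0, "turn": 0},
  ],
)

```text
t: 22.87
tcp_pos: [517.3, 232.7, 149.9]
eef_rot: [-180.0, 0.1, 4.0]
contact_force: [-0.1, 1.8, -4.7]
width: 15.1
```

Run:
```python
from ball import *
im,s=snap('wrist','w32'); print(s['t'],s['tcp_pos'],s['eef_rot'],s['contact_force'],s['width'])
cv2.imwrite('pics/w32c.png',cv2.resize(im['color'][120:320,220:420],None,fx=3,fy=3))
```

```text
22.8667 [517.33 232.71 149.88] [-180.      0.12    4.05] [-0.06  1.81 -4.69] 15.130168141058803
```

View pics/w32c.png

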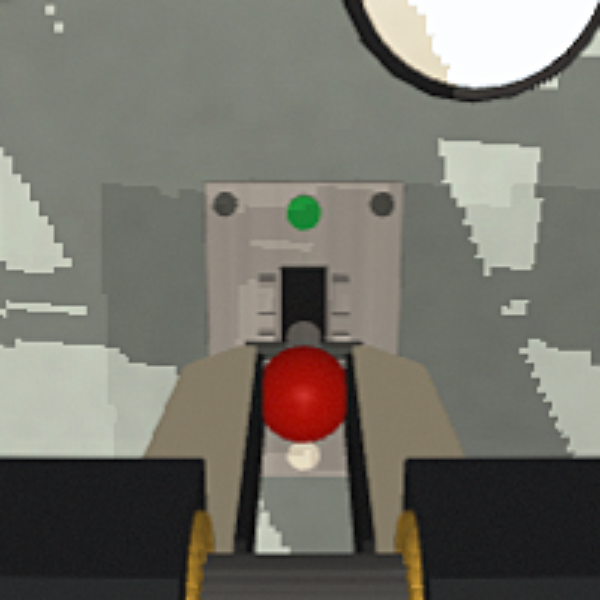

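Request:
jog_arm(
  plan=[
    {"grip": -1, "tx": 0.002, "ty": 0.0001, "tz": -0.0002, "turn": 0},
    {"grip": -1, "tx": 0.002, "ty": 0.0002, "tz": -0.0004, "turn": 0},
    {"grip": -1, "tx": 0.002, "ty": 0.0001, "tz": -0.0004, "turn": 0},
    {"grip": -1, "tx": 0.002, "ty": 0.0001, "tz": -0.0005, "turn": 0},
    {"grip": -1, "tx": 0, "ty": 0, "tz": 0, "turn": 0},
  ],
)

```text
t: 23.33
tcp_pos: [525.1, 233.2, 148.5]
eef_rot: [180.0, 0.2, 4.0]
contact_force: [-3.6, 2.3, -4.4]
width: 14.8
```

Run:
```python
from ball import *
im,s=snap('wrist','w33'); print(s['t'],s['tcp_pos'],s['eef_rot'],s['contact_force'],s['width'])
cv2.imwrite('pics/w33c.png',cv2.resize(im['color'][120:320,220:420],None,fx=3,fy=3))
```

```text
23.3333 [525.08 233.17 148.54] [179.99   0.18   4.04] [-3.64  2.33 -4.38] 14.788598300431174
```

View pics/w33c.png

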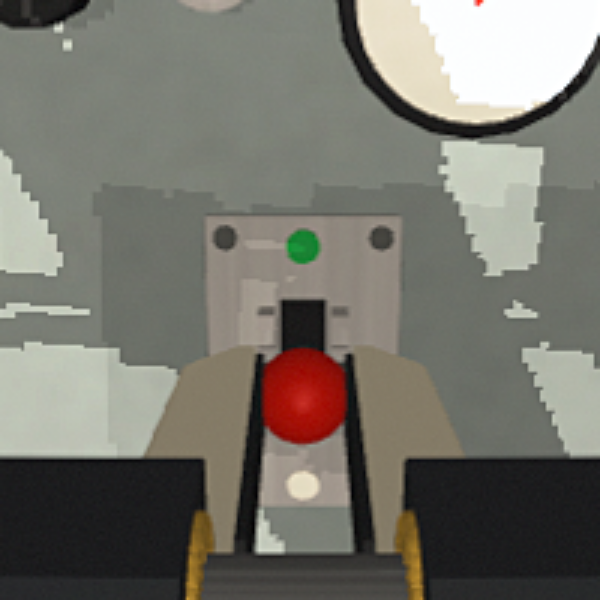

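Request:
jog_arm(
  plan=[
    {"grip": -1, "tx": 0.002, "ty": 0.0001, "tz": -0.0005, "turn": 0},
    {"grip": -1, "tx": 0.002, "ty": 0.0002, "tz": -0.0006, "turn": 0},
    {"grip": -1, "tx": 0.002, "ty": 0.0001, "tz": -0.0007, "turn": 0},
    {"grip": -1, "tx": 0.002, "ty": 0.0001, "tz": -0.0008, "turn": 0},
    {"grip": -1, "tx": 0, "ty": 0, "tz": 0, "turn": 0},
  ],
)

```text
t: 23.8
tcp_pos: [531.3, 233.5, 146.1]
eef_rot: [180.0, 0.4, 4.0]
contact_force: [-8.5, 1.9, -1.9]
width: 11.3
```

Run:
```python
from ball import *
im,s=snap('wrist','w34'); print(s['t'],s['tcp_pos'],s['eef_rot'],s['contact_force'],s['width'])
cv2.imwrite('pics/w34c.png',cv2.resize(im['color'][120:320,220:420],None,fx=3,fy=3))
```

```text
23.8 [531.33 233.49 146.07] [179.96   0.38   4.02] [-8.46  1.92 -1.86] 11.307081501871245
```

View pics/w34c.png

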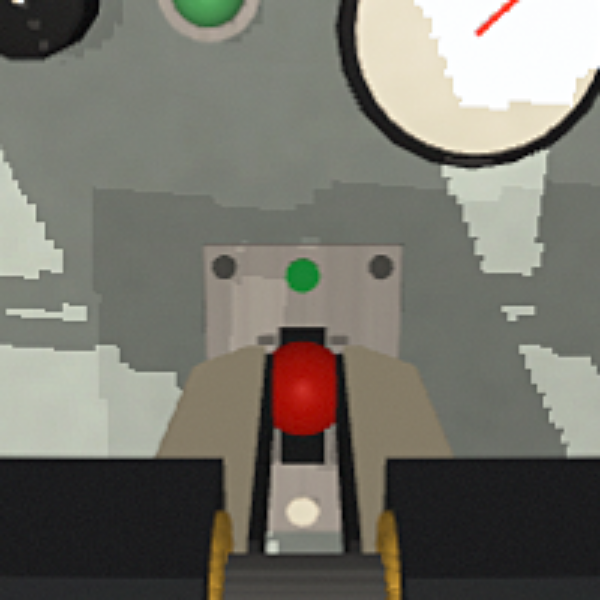

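Request:
jog_arm(
  plan=[
    {"grip": -0.4, "tx": 0, "ty": 0, "tz": 0, "turn": 0},
    {"grip": -0.4, "tx": 0, "ty": 0, "tz": 0, "turn": 0},
    {"grip": -0.3, "tx": 0, "ty": 0, "tz": 0, "turn": 0},
    {"grip": -0.3, "tx": 0, "ty": 0, "tz": 0, "turn": 0},
    {"grip": -0.3, "tx": 0, "ty": 0, "tz": 0, "turn": 0},
  ],
)

```text
t: 24.27
tcp_pos: [535.6, 233.1, 147.2]
eef_rot: [-180.0, -0.2, 4.0]
contact_force: [0.6, 0.3, 0.6]
width: 31.9
```

Run:
```python
from bat import *
im,s=snap('wrist','w35'); print(s['t'],s['tcp_pos'],s['eef_rot'],s['contact_force'],s['width'])
cv2.imwrite('pics/w35c.png',cv2.resize(im['color'][120:320,220:420],None,fx=3,fy=3))
p,r=red('w35',(295,215,345,275));print(p,r)
d=np.load('pics/w35.npz');T=wristT(d)
for pl in (0,2.5,5):
  s=least_squares(lambda q:proj(bp(q[0],52+pl),d,T)[0,1]-p[0,1],[.1]);b=bp(s.x[0],52+pl);v=b-d['pos'];print(pl,s.x+.419,v[:2]@ex,v[2]-11)
```

```text
24.2667 [535.65 233.1  147.22] [-180.     -0.16    3.97] [0.6  0.27 0.58] 31.912600276376832
[[319.25 255.5 ]] 15.110113143920898
0 [0.84] -6.327967685734128 -4.713344728460157
2.5 [0.84] -5.231926557631963 -2.4647975188719045
5 [0.84] -4.1359413728088725 -0.21636501607264336
```

View pics/w35c.png

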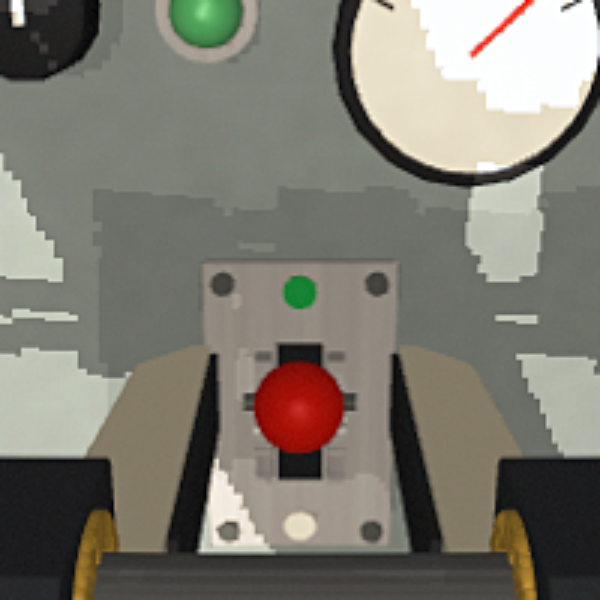

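Request:
jog_arm(
  plan=[
    {"grip": 0, "tx": 0, "ty": 0, "tz": 0.005, "turn": 0},
    {"grip": 0, "tx": 0, "ty": 0, "tz": 0.02, "turn": 0},
    {"grip": 0, "tx": -0.01, "ty": 0, "tz": 0.035, "turn": 0},
    {"grip": 0, "tx": -0.03, "ty": 0, "tz": 0.025, "turn": 0},
    {"grip": 0, "tx": -0.035, "ty": 0, "tz": 0.01, "turn": 0},
  ],
)

```text
t: 24.73
tcp_pos: [462.3, 234.3, 245.3]
eef_rot: [-179.8, -0.5, 3.9]
contact_force: [0.2, 0.7, 1.2]
width: 46.4
```

Request:
jog_arm(
  plan=[
    {"grip": 0, "tx": -0.01, "ty": -0.015, "tz": 0, "turn": 0},
    {"grip": 0, "tx": 0, "ty": -0.035, "tz": 0, "turn": 0},
    {"grip": 0, "tx": 0, "ty": -0.015, "tz": 0, "turn": 0},
    {"grip": 0, "tx": 0, "ty": 0, "tz": 0, "turn": 0},
    {"grip": 0, "tx": 0, "ty": 0, "tz": 0, "turn": 0},
  ],
)

```text
t: 25.15
tcp_pos: [449.7, 168.1, 242.2]
eef_rot: [-180.0, -0.1, 3.9]
contact_force: [0.6, -0.2, -0.6]
width: 46.6
```

Request:
jog_arm(
  plan=[
    {"grip": 0, "tx": 0, "ty": 0, "tz": 0, "turn": 0},
    {"grip": 0, "tx": 0, "ty": 0, "tz": 0, "turn": 0},
    {"grip": 0, "tx": 0, "ty": 0, "tz": 0, "turn": 0},
    {"grip": 0, "tx": 0, "ty": 0, "tz": 0, "turn": 0},
    {"grip": 0, "tx": 0, "ty": 0, "tz": 0, "turn": 0},
  ],
)

```text
t: 25.57
tcp_pos: [449.2, 169.1, 241.4]
eef_rot: [-180.0, 0.0, 4.1]
contact_force: [0.3, 0.5, -0.3]
width: 46.5
```

Run:
```python
from bat import *
im,s=snap('wrist','w36'); print(s['t'],s['tcp_pos'],s['eef_rot'],s['contact_force'],s['width'])
im2,_=snap('scene','s36')
cv2.imwrite('pics/s36c.png',cv2.resize(im2['color'][140:260,355:500],None,fx=5,fy=5,interpolation=2))
im2,_=snap('top','t36')
```

```text
25.5667 [449.23 169.11 241.39] [-179.99    0.01    4.09] [ 0.34  0.53 -0.27] 46.49670466758607
```

View pics/w36.png

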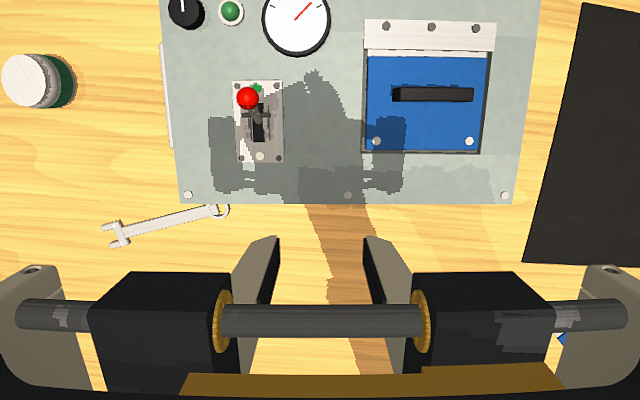

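View pics/s36c.png

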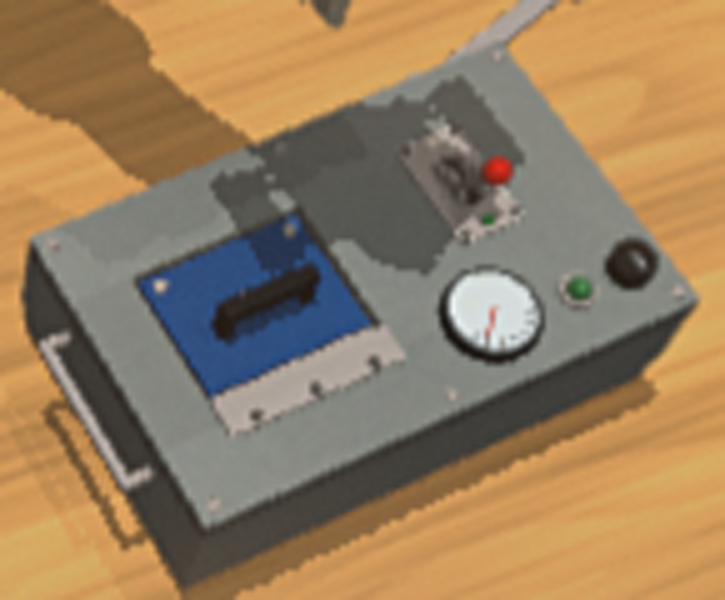

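Run:
```python
from bat import *
p,r=red('w36',(230,80,265,115));print(p,r)
d=np.load('pics/w36.npz');T=wristT(d); ds=np.load('pics/s36.npz'); ps=crop([(498,170)],5,355,140)
for nm,o in [('both',[(d,T,p),(ds,None,ps)]),('wrist',[(d,T,p)]),('scene',[(ds,None,ps)])]:
  s=least_squares(lambda q:np.concatenate([(proj(bp(q[0],q[1]*100),a,b)-c).ravel() for a,b,c in o]),[.4,.52]);print(nm,'throw',s.x[0]+.419,'pull',s.x[1]*100-52,s.fun)
for t,pl in ((.84,0),(.84,5),(.79,5)): print(t,pl,proj(bp(t-.419,52+pl),d,T),proj(bp(t-.419,52+pl),ds))
print(p,ps)
im=cv2.imread('pics/w36.png'); cv2.imwrite('pics/z36.png',cv2.resize(im[70:170,225:295],None,fx=6,fy=6,interpolation=2))
```

```text
[[247.1  97.8]] 11.360116958618164
both throw 0.8344150003702754 pull 0.9143961533242475 [-0.26  0.02 -0.28  0.26]
wrist throw 0.842459109758448 pull 0.05804661940840106 [ 0. -0.]
scene throw 0.8274192583162601 pull 3.028292535751092 [ 0. -0.]
0.84 0 [[247.11  97.98]] [[453.81 174.  ]]
0.84 5 [[245.69  95.15]] [[454.62 173.69]]
0.79 5 [[245.55  98.6 ]] [[454.21 172.81]]
[[247.1  97.8]] [[454.2 173.6]]
```

View pics/z36.png

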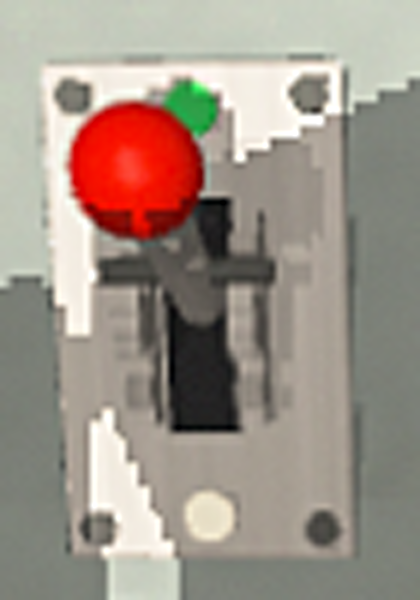

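View pics/t36.png

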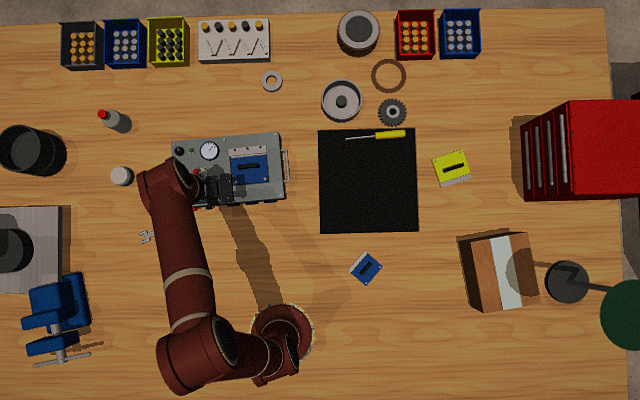

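```bash
python3 -c "
from h import *
print(robot.hand_in())"
```

```text
the job is handed in; nothing more can be done
None
```

The cover is back in its seat and the toggle is at ON. I handed the job in at about 25.7 s, and no verdict was reported.

**Cover:** I gripped the large blue cover across the ends of its handle, because the moves could not tilt the tool. To tilt it, I lowered its tail onto the near rim so the tongue dropped onto the ledge. I then slid the tongue under the lip and let the tail fall into the recess. A wrist picture then put the cover within about 1 mm of the seat centre. The cover's width relative to the recess rim showed its tail edge down level with the rim.

**Toggle:** This took several grips:
- The first pinch pulled the bat out at OFF, but the ball slipped from the pads and the bat sprang back home to OFF.
- The second attempt, gripped slightly lower, brought the bat out and over. I let it hang on the gate's hump twice to regrip it, then took it to ON and released it.
- My picture estimates of the pull while it hung ranged from about 3.6 to 7.6 mm. They are only good to a couple of millimetres, so the 3 mm limit was not confirmed with much margin.
- One estimate, taken at about 0.47 rad, came out at −1.1 mm. I put it down to a bad viewing angle.

**Last checks:**
- **Bat position:** the wrist camera gives a throw of about 0.84 rad and a pull of about 0 mm. The scene camera alone gives 0.83 rad and 3 mm, but it sees the pull poorly. Both together give 0.83 rad and 0.9 mm.
- **Surroundings:** the cover still lies in its frame, the other parts look unmoved, and the arm is clear of everything.

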